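# Refit the lid of the spares case with its hinge pin

## Robot

A 6-joint arm with a two-finger parallel gripper is mounted at the origin on the work surface. World frame = base frame: x ahead of the robot, y to its left, z up, the work surface at z = 0. Lengths are in m, angles in rad, forces in N, time in s.
With the tool pointing down it reaches from about 0.35 to 0.775 m from the base axis. Payload 7.3 kg.
Tool frame: the origin (TCP) lies on the centre line of the jaws, within the pads' length; the fingertips stand 25 mm ahead of it and the grasp point (between the pads) lies 6 mm ahead of it; z points along the fingers, y is the direction in which the jaws open and shut (so a half turn about z gives the same grasp; the last joint's range is limited). The gripper opens to 92 mm and grips with 3 to 60 N. Pads are 19 mm wide; open, the fingers measure 130 mm over their backs; the gripper's body (75 mm by 190 mm) begins 47 mm behind the grasp point.
Start: joints at [1.129, 0.342, 1.524, -0, 1.275, -0.146], TCP at [0.153, 0.502, 0.252] pointing down, gripper open.
Joint ranges: [-2.53, 2.53], [-0.77, 2.02], [0.04, 2.7], [-1, 4.14], [0.28, 2.66], [-3.11, 3.11]. Speed limits (rad/s): [2.57, 2.57, 3.14, 3.14, 3.14, 3.14].

## Interface

Orientations are given as [roll, pitch, yaw] about the fixed x, y, z axes, in that order (R = Rz(yaw) Ry(pitch) Rx(roll)).
In Python, from cell import telemetry, read_camera, workorder gives the robot as it stands.
- The arm moves only by the shell command python3 -m creep 'ROWS' [FORCE]. ROWS is JSON, one flat list of numbers, 5 for each row, row after row: the opening, from 0 (shut) to 1 (fully open), then the shift along the world's x, y, z in m, then the turn about the world's z in rad. A call has 1 to 12 rows; each row shifts and turns the pose as measured when the row begins; what a row does not reach is not made up. A row lasts 1/8 s, in which the tool goes at most 62.5 mm and 10.7 degrees, less where a joint would pass 70% of its speed; a pose out of reach is approached as far as the arm can. A call is refused whole if a number of a shift passes 0.0625 or a number of a turn 0.188, either way. A call with a gripper value outside its range is refused whole. The fingers move at their own pace and stop on an object; FORCE is the grip in N (left out, the last holds). Time passes only in rows, so rows that do not move let the fingers close. It gives the time, the measured TCP pose, the force and the opening at its end, in the units of the state.
- telemetry.observe(): the state, without advancing time (a new reading comes with each control period).
- read_camera(name): name is "scene" or "top" or "wrist"; returns a dict with "image" (420x560x3 uint8, red, green, blue), "fovy" (degrees; the focal length in pixels is half the picture's height over the tangent of half this angle, whatever the lens; pixels are square), "cx", "cy" (the principal point, pixels), "distortion" ([k1, k2, p1, p2, k3] as OpenCV has them; the pictures are not rectified), "R" (3x3) and "t" (3): a world point X has camera coordinates R X + t. Camera axes: x right, y down, z forward; pixel columns grow to the right and rows downward; lengths in m; the calibration is good to about 2 mm. A picture is of the moment at which its call begins. There is no depth.
- workorder.hand_in(): hands the job in, once; it reports no verdict.
The state is a dict: "time": time; "qpos": joint angles; "qvel": joint speeds; "joint_efforts": joint torques, N m; "tool_pos": TCP position; "tool_rot": TCP orientation; "contact_force": force on the tool from outside, world axes, zero at the start; "torque": the same for the moment, N m; "opening": finger opening in m.
Only numpy, scipy, OpenCV 4.12 (cv2) and the standard library are available. Lean on these libraries where they do the work, as an engineer would, in place of code of your own. Each camera call takes 0.05 s, during which the arm holds its last target.

## Task

The lid of the small steel spares case lies loose on top of it: slide it back by its handle until its hinge knuckle comes to rest against the hinge leaf, between and in line with the two knuckles on the case. Then take the loose hinge pin and push it through all three knuckles from the open end, on past the spring catch that grips it near the end, until its shoulder is fully home against the knuckle, and let go. Work by feel and gently, forcing and jamming nothing, and leave everything else on the bench where it is.

Things in the scene. Friction and masses are not known exactly. Their poses are not given: they have to be found in the camera images.
- case: Olive steel spares case, open-topped, fixed to the bench: 200 mm long (its x) x 104 mm wide (y) x 96 mm high to the rim, walls 4 mm. Origin: centre of its underside. The hinge is on its +x end (far from the robot): a bare steel leaf with two knuckles, barrels of 19 mm diameter with a 9.5 mm bore along y, at y -54 to -31.5 and +31.5 to +54 mm. The leaf and its plate do not give.
- case_mouth (a point): Centre of the mouth of the case's open (+y) knuckle, were the leaf screwed on without packing: 112 mm to +x, 54 mm to +y, 85 mm up from the case's origin, on the mouth face, case axes. The leaf stands off the case on packing of unknown thickness, so the real bore axis lies 0 to 9 mm to +x of this point, which does not show it; y and height are true. The -y end is capped.
- case_leaf (a point): On the +x face of the leaf plate between the case's knuckles, again as without packing: 102.5 mm to +x, 85 mm up from the case's origin; really 0 to 9 mm farther to +x. The plate is always 9.5 mm to -x of the real bore axis, so the lid's knuckle is in line when its barrel butts on the plate.
- catch (a point): Spring ball in the roof of the capped knuckle, at y -42 mm, without packing. It grips the shank from 8 mm before the pin is home: pushing on then takes about 3 to 10 N all the way, and the pin stays where it is left. Home is when the shoulder meets the mouth and the push rises further.
- lid_knuckle (a point): Centre of the lid's one knuckle: barrel 58 mm long along the lid's y (gap between the case's knuckles: 63 mm), diameter 19 mm, bore 9.5 mm. Slide the lid to -x (case axes) until it butts on the leaf plate; its axis then is the real bore axis, at the bores' height. At the start it lies 26 to 50 mm too far to +x, up to 8 mm off in y, up to 0.1 rad askew. Sliding drags with 1 to 5 N.
- lid_handle (a point): Centre of the handle of the lid, a loose flat steel panel 216 x 112 x 5 mm, about 0.42 kg, on the case's rim. Black bar along the lid's y, 10 mm wide (x), 12 mm high, 72 mm long, on posts that leave 56 mm clear; 36 mm above the panel's underside, 25 mm free below the bar. The lid's knuckle is 112 mm to +x of it and 47 mm lower.
- pin_grip (a point): Centre of the head of the steel hinge pin, loose on the bench. Head: flat-sided block 12 mm thick (x) x 36 mm long (y) x 20 mm high (z), standing on its 12 mm wide underside: this point and the pin's level axis are 10 mm above the bench. The pin points to its own -y. About 0.09 kg, balanced within the head.
- pin_shoulder (a point): On the pin's axis, on the shoulder face that meets the knuckle's mouth, 22 mm to -y from the head's centre. The shoulder disc (19 mm diameter, 4 mm thick) lies between head and shank.
- pin_nose (a point): Tip of the pin, 104 mm to -y from the shoulder. The shank is 8 mm in diameter; its last 4 mm taper to 6 mm.
- mug: White mug, 80 mm wide, 85 mm high; bystander.
- cell: Dry cell standing upright, 33 mm wide, 58 mm high; bystander.
- tin: Small open aluminium tin, 70 x 55 x 30 mm; bystander.
- screwdriver: Screwdriver, 190 mm long, lying; bystander.
- spanner: Spanner, 160 mm long, lying; bystander.
- fist_mic: Black hand microphone, 50 x 95 x 30 mm, lying; bystander.
- headset: Headset lying on its ear cups, 190 mm across, 40 mm high; bystander.
There are look-alikes about, which are no part of the job. Of the things shaped like the part that bears pin_grip, the bare steel one is meant.

How it is judged:
On the way, in this order (a step that is already met when the one before it is completed fails the run):
1. the lid's knuckle sits between the case's knuckles, in line with them (x of lid_knuckle in the frame of case_mouth between -0.002 and 0.011 m and y of lid_knuckle in the frame of case_mouth between -0.0585 and -0.0495 m and z of lid_knuckle in the frame of case_mouth between -0.003 and 0.003 m and angle between the y axis of lid_knuckle and the y axis of case_mouth, either way round below 0.05 rad), for 0.2 s.
2. the pin runs through all three knuckles (all of step 1 and x of pin_shoulder in the frame of lid_knuckle between -0.003 and 0.003 m and z of pin_shoulder in the frame of lid_knuckle between -0.003 and 0.003 m and x of pin_nose in the frame of lid_knuckle between -0.003 and 0.003 m and z of pin_nose in the frame of lid_knuckle between -0.003 and 0.003 m and y of pin_nose in the frame of case_mouth below -0.085 m), for 0.1 s.
At the end, for the whole second after the job is handed in: Pin shoulder within 1.5 mm of the knuckle's mouth face, shank within 3 mm of the lid knuckle's axis at both ends; lid flat on the case, its knuckle between the case's (within -2 to +11 mm across, 4.5 mm along, 3 mm in height of the unpacked hinge, 0.05 rad); lid and pin at rest (all of step 1 and x of pin_shoulder in the frame of lid_knuckle between -0.003 and 0.003 m and z of pin_shoulder in the frame of lid_knuckle between -0.003 and 0.003 m and x of pin_nose in the frame of lid_knuckle between -0.003 and 0.003 m and z of pin_nose in the frame of lid_knuckle between -0.003 and 0.003 m and y of pin_shoulder in the frame of case_mouth between -0.0015 and 0.0015 m and linear speed of each of pin, lid below 0.01 m/s); the robot touches nothing.
It fails at once if the pin is forced: more than 40 N in all between the pin and the case or lid (contact force between pin and case above 40 N or contact force between pin and lid above 40 N).
It fails at once if the lid is forced: more than 20 N between its knuckle and the leaf plate, or more than 45 N between lid and case in all (contact force between lid and leaf_c0 above 20 N or contact force between lid and case above 45 N).
It fails at once if a bystander is moved more than 30 mm (distance of any of mug, cell, tin, screwdriver, spanner, fist_mic, headset from where it was at the start of the episode above 0.03 m).
It also fails if it takes over 72 s, if anything falls off the work surface, if the arm or the gripper's body presses on something with over 40 N, if the wrist force passes 120 N, or if a joint passes its speed limit or range.

## Working session

There is one attempt and no reset: what is moved stays moved. The work goes in short steps, Python scripts to look and compute and a shell command to move; the robot and the scene stay as the last step left them, time stands still between calls to the robot, and variables do not carry over. Pictures are saved under pics/ and viewed, and the job is handed in when it is done.

```bash
mkdir -p pics; ls
python3 - <<'E'
from cell import telemetry, read_camera
import cv2,numpy as np
for n in ["scene","top","wrist"]:
    d=read_camera(n); cv2.imwrite(f"pics/{n}0.png",d["image"][:,:,::-1])
    print(n,d["fovy"],d["cx"],d["cy"],d["distortion"],np.round(d["R"],3).tolist(),np.round(d["t"],3).tolist())
print(telemetry.observe())
E
```

```text
pics
scene 44.4485457616401 270.6606089445786 217.2811801911577 [0.00149104 0.         0.         0.         0.        ] [[0.49, 0.872, 0.002], [0.638, -0.357, -0.682], [-0.594, 0.336, -0.731]] [-0.25, -0.263, 1.722]
top 49.014187777129784 280.54801241556413 211.49645119801883 [-0.02413633  0.          0.          0.          0.        ] [[-0.008, -1.0, -0.017], [-0.996, 0.01, -0.093], [0.093, 0.016, -0.996]] [-0.008, 0.477, 1.427]
wrist 68.9386553669961 277.12797335169597 210.9278552578014 [-0.05977863  0.          0.          0.          0.        ] [[0.291, 0.957, -0.002], [0.922, -0.28, 0.269], [0.257, -0.08, -0.963]] [-0.526, -0.034, 0.39]
{'time': 0.15, 'qpos': array([ 1.12903202e+00,  3.42573205e-01,  1.52474684e+00, -1.04241794e-05,
        1.27542436e+00, -1.45983946e-01]), 'qvel': array([ 0.00178458, -0.00330283, -0.00297253,  0.00068848, -0.00052102,
       -0.0005787 ]), 'joint_efforts': array([ 1.66616683e-03, -4.31475091e+01, -2.44349116e+01,  7.18615833e-02,
        5.39287424e-02, -7.69765188e-05]), 'tool_pos': array([0.15289084, 0.50197101, 0.25121686]), 'tool_rot': array([-3.14045170e+00, -1.57677468e-04,  2.84581524e+00]), 'contact_force': array([-0.54809041,  0.40369727, -0.39361054]), 'torque': array([-0.01511407,  0.01879977,  0.01952628]), 'opening': 0.09173522727876131}
```

View pics/scene0.png

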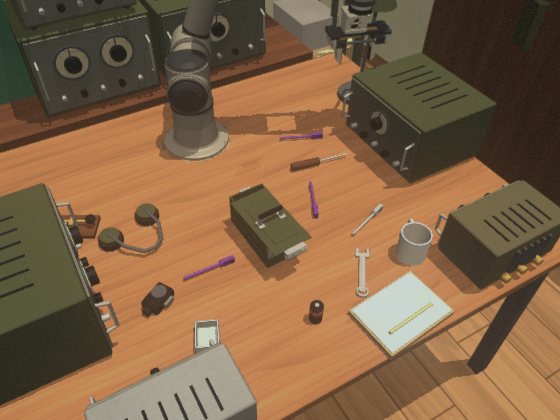

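View pics/top0.png

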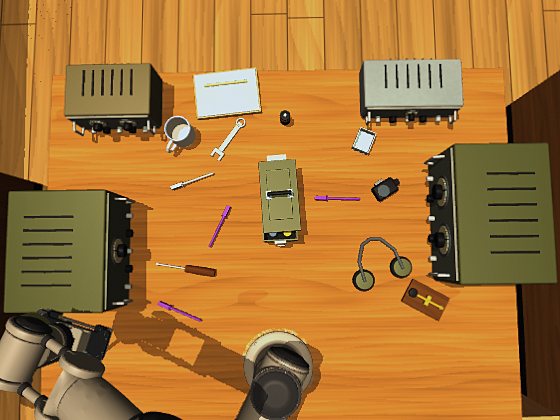

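View pics/wrist0.png

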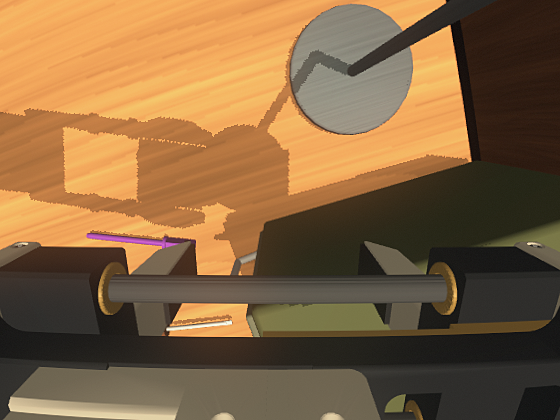

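Top view candidates for the pin: bare steel one at (192,181), purple ones at (337,198), (220,226) and (180,311). The brown screwdriver is at (186,269) and the spanner at (228,140). The bare steel one at (192,181) fits the description. Next I take close crops and measure.

```bash
cat > h.py <<'E'
import numpy as np,cv2
from cell import read_camera,telemetry
def K(d):
    f=210/np.tan(np.radians(d["fovy"]/2)); return np.array([[f,0,d["cx"]],[0,f,d["cy"]],[0,0,1.]])
def ray(d,px):
    p=cv2.undistortPoints(np.array([[px]],float),K(d),np.array(d["distortion"],float))[0,0]
    R=np.array(d["R"]);t=np.array(d["t"]); return -R.T@t, R.T@np.array([p[0],p[1],1.])
def onz(d,px,z):
    c,v=ray(d,px); return c+v*(z-c[2])/v[2]
def proj(d,X):
    R=np.array(d["R"]); return cv2.projectPoints(np.array(X,float).reshape(-1,1,3),cv2.Rodrigues(R)[0],np.array(d["t"],float),K(d),np.array(d["distortion"],float))[0][:,0]
def tri(d1,p1,d2,p2):
    c1,v1=ray(d1,p1);c2,v2=ray(d2,p2)
    s=np.linalg.lstsq(np.stack([v1,-v2],1),c2-c1,rcond=None)[0]
    a=c1+s[0]*v1;b=c2+s[1]*v2; return (a+b)/2,np.linalg.norm(a-b)
def crop(d,x0,y0,x1,y1,k,name):
    cv2.imwrite(name,cv2.resize(d["image"][y0:y1,x0:x1,::-1],None,fx=k,fy=k,interpolation=cv2.INTER_CUBIC))
E
python3 - <<'E'
from h import *
d=read_camera("top"); s=read_camera("scene")
crop(d,160,165,225,205,10,"pics/t_pin.png")
crop(d,245,145,315,255,5,"pics/t_case.png")
crop(s,220,170,320,275,5,"pics/s_case.png")
crop(s,345,195,395,245,10,"pics/s_pin.png")
E
```

```text
(no output)
```

View pics/t_pin.png

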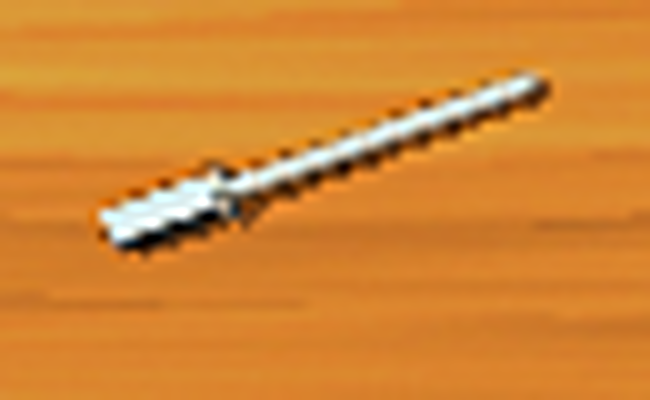

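View pics/t_case.png

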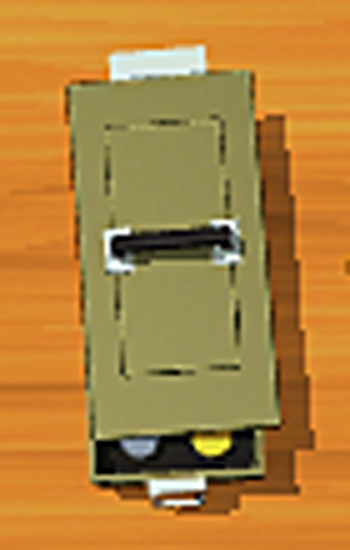

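View pics/s_case.png

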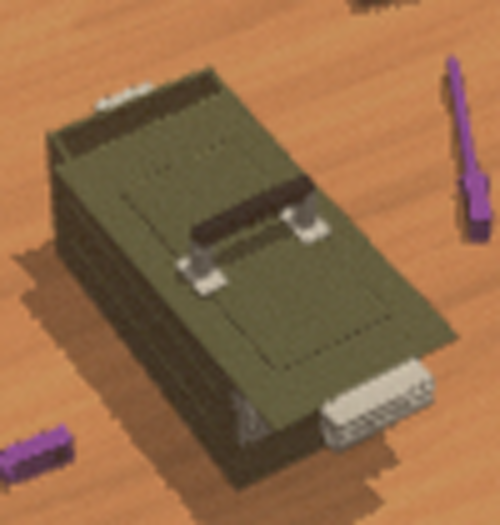

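View pics/s_pin.png

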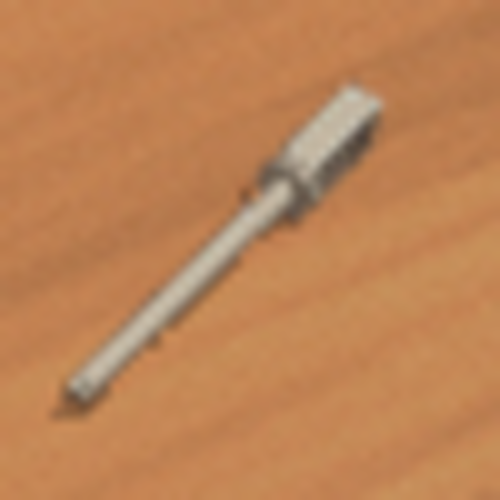

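Steel pin confirmed: head at top crop (160,215), nose at (540,85). The lid lies askew on the case, the -x rim is visible in both views, and the case's own knuckles are mostly hidden by the lid. Measuring now.

Run:
```python
from h import *
np.set_printoptions(precision=4,suppress=True)
d=read_camera("top"); s=read_camera("scene")
T=lambda x,y:((x+.5)/5-.5+245,(y+.5)/5-.5+145)
S=lambda x,y:((x+.5)/5-.5+220,(y+.5)/5-.5+170)
print("rim top +y,-y:",onz(d,T(92,480),.096),onz(d,T(265,476),.096))
print("rim scene -y,+y:",onz(s,S(48,133),.096),onz(s,S(212,68),.096))
print("bottom +x-y scene:",onz(s,S(240,488),0), "bottom -x-y", onz(s,S(58,250),0))
print("lid corners top (+x+y,+x-y,-x-y,-x+y):",*[onz(d,T(*p),.101) for p in [(68,86),(254,71),(280,424),(98,437)]])
print("lid corners scene (+x+y,+x-y,-x-y):",*[onz(s,S(*p),.101) for p in [(457,338),(275,428),(55,165)]])
print("handle ends top:",*[onz(d,T(*p),.138) for p in [(111,246),(238,236)]])
print("handle ends scene:",*[onz(s,S(*p),.138) for p in [(195,230),(312,182)]])
for nm,z,ch in [("handle",.138,None)]: pass
P=lambda x,y:((x+.5)/10-.5+160,(y+.5)/10-.5+165)
Q=lambda x,y:((x+.5)/10-.5+345,(y+.5)/10-.5+195)
print("pin nose",onz(d,P(542,83),.012),onz(s,Q(80,388),.012))
print("head end top", onz(d,P(108,222),.02),onz(s,Q(366,93),.02), "shoulder",onz(d,P(222,188),.015),onz(s,Q(290,182),.015))
```

```text
rim top +y,-y: [0.3841 0.0393 0.096 ] [ 0.3855 -0.0634  0.096 ]
rim scene -y,+y: [ 0.3898 -0.0623  0.096 ] [0.3881 0.0404 0.096 ]
bottom +x-y scene: [ 0.5882 -0.0534  0.    ] bottom -x-y [ 0.3882 -0.0612  0.    ]
lid corners top (+x+y,+x-y,-x-y,-x+y): [0.6208 0.0524 0.101 ] [ 0.6286 -0.0596  0.101 ] [ 0.4161 -0.0726  0.101 ] [0.4094 0.0354 0.101 ]
lid corners scene (+x+y,+x-y,-x-y): [0.6266 0.0505 0.101 ] [ 0.6322 -0.0581  0.101 ] [ 0.4182 -0.0718  0.101 ]
handle ends top: [0.5185 0.0253 0.138 ] [ 0.5236 -0.0485  0.138 ]
handle ends scene: [ 0.5276 -0.0452  0.138 ] [0.5271 0.0232 0.138 ]
pin nose [0.6047 0.2009 0.012 ] [0.6085 0.2041 0.012 ]
head end top [0.5602 0.3381 0.02  ] [0.5613 0.3377 0.02  ] shoulder [0.5715 0.3029 0.015 ] [0.5757 0.3004 0.015 ]
```

```bash
python3 -m creep '[1,0.034,-0.039,0,-0.106, 1,0.034,-0.039,0,-0.106, 1,0.034,-0.039,0,-0.106, 1,0.034,-0.039,0,-0.106, 1,0.034,-0.039,0,-0.106, 1,0.034,-0.039,0,-0.106, 1,0.034,-0.039,0,-0.106, 1,0.034,-0.039,0,-0.106, 1,0.034,-0.039,0,-0.106, 1,0.034,-0.039,0,-0.106, 1,0.034,-0.039,0,-0.106, 1,0.034,-0.039,0,-0.106]'
python3 - <<'E'
from h import *
import pickle
o=telemetry.observe(); print(o["tool_pos"],o["tool_rot"],o["qvel"].max(),o["qpos"])
d=read_camera("wrist"); cv2.imwrite("pics/w1.png",d["image"][:,:,::-1]); pickle.dump(d,open("w1.pkl","wb"))
E
```

```text
time: 1.85
tool_pos: [0.57, 0.0203, 0.2525]
tool_rot: [3.136, -0.0, 1.538]
contact_force: [0.8, 0.5, 0.7]
opening: 0.0915
[0.57000903 0.02032473 0.25249907] [ 3.13629737e+00 -4.56446956e-04  1.53844044e+00] 0.4735120596239235 [-9.91292546e-02  4.22165480e-01  1.39894707e+00  8.35893140e-04
  1.31522716e+00 -6.69813501e-02]
```

View pics/w1.png

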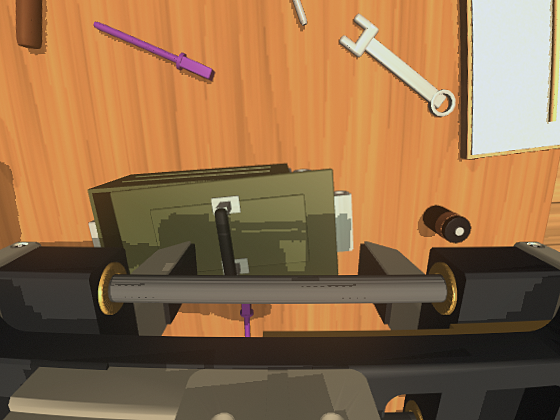

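The wrist view shows the case at (90-340, 165-280), partly hidden by the rod. I'll shift -y to clear it.

```bash
python3 -m creep '[1,0,-0.04,0,0.016, 1,0,-0.03,0,0.016, 1,0,0,0,0]'
python3 - <<'E'
from h import *
import pickle
o=telemetry.observe(); print(o["tool_pos"],o["tool_rot"],abs(o["qvel"]).max())
d=read_camera("wrist"); cv2.imwrite("pics/w2.png",cv2.resize(d["image"][60:300,60:400,::-1],None,fx=2.3,fy=2.3,interpolation=cv2.INTER_CUBIC)); pickle.dump(d,open("w2.pkl","wb"))
E
```

```text
time: 2.28
tool_pos: [0.5741, -0.0581, 0.2507]
tool_rot: [3.135, 0.002, 1.562]
contact_force: [-0.4, -0.0, -0.8]
opening: 0.0918
[ 0.57408366 -0.05805065  0.25067009] [3.13482629e+00 2.18753909e-03 1.56156918e+00] 0.02636067662740472
```

View pics/w2.png

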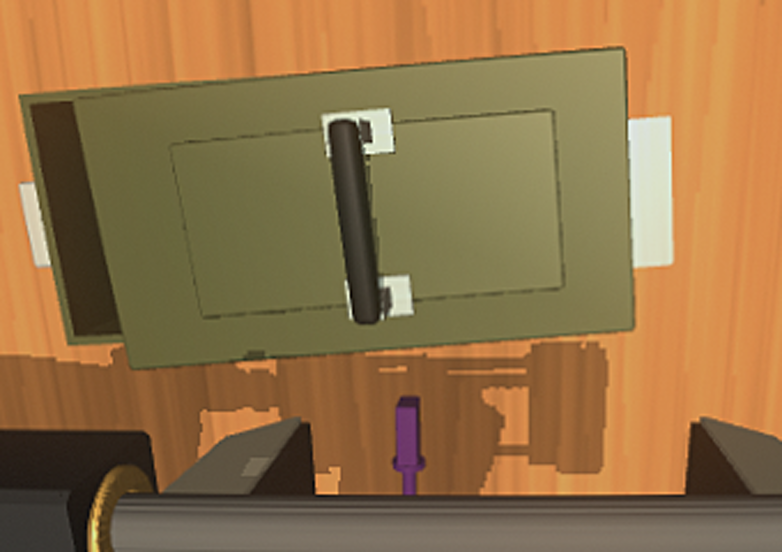

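Run:
```python
from h import *
import pickle
np.set_printoptions(precision=4,suppress=True)
d=pickle.load(open("w2.pkl","rb"))
T=lambda x,y:((x+.5)/2.3-.5+60,(y+.5)/2.3-.5+60)
def P(n,l,z):
    print(n,*[onz(d,T(*p),z)[:2] for p in l])
P("lid",[(76,98),(624,47),(634,328),(132,369)],.101)
P("rim",[(20,95),(70,343)],.096)
P("handle",[(342,121),(368,323)],.138)
P("knuckle far edge",[(671,117),(673,265)],.088)
P("groove",[(171,144),(552,110),(564,288),(204,318)],.101)
P("left tab",[(21,184),(37,266)],.08)
```

```text
lid [0.4116 0.0389] [0.6233 0.0537] [ 0.6313 -0.0558] [ 0.4185 -0.0715]
rim [0.3856 0.0413] [ 0.3898 -0.061 ]
handle [0.5231 0.0261] [ 0.528  -0.0436]
knuckle far edge [0.6455 0.0287] [ 0.6494 -0.0316]
groove [0.4475 0.0205] [0.5963 0.0308] [ 0.6019 -0.0387] [ 0.4526 -0.0496]
left tab [0.3693 0.006 ] [ 0.3703 -0.0297]
```

```bash
python3 -m creep '[1,-0.025,0.025,0,0.04, 1,-0.025,0.025,0,0.04, 1,0,0,-0.03,0, 1,0,0,-0.03,0, 1,0,0,0,0]'
```

```text
time: 2.95
tool_pos: [0.5216, 0.0012, 0.1906]
tool_rot: [3.132, -0.0, 1.65]
contact_force: [-0.4, -0.3, 0.2]
opening: 0.092
```

```bash
python3 -m creep '[0.5,0.001,-0.01,-0.02,-0.005, 0.5,0,0,-0.02,-0.005, 0.5,0,0,-0.006,0, 0.5,0,0,0,0]'
python3 - <<'E'
from h import *
d=read_camera("wrist"); cv2.imwrite("pics/w3.png",d["image"][:,:,::-1])
E
```

```text
time: 3.45
tool_pos: [0.5254, -0.0066, 0.1488]
tool_rot: [3.125, 0.001, 1.643]
contact_force: [0.3, 0.0, 0.0]
opening: 0.0566
```

View pics/w3.png

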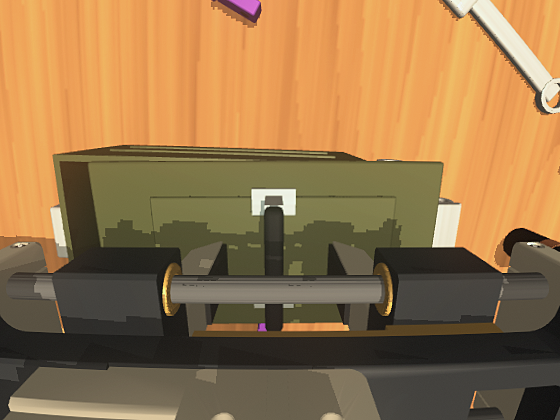

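```bash
python3 -m creep '[0.5,0,0,-0.01,0, 0,0,0,0,0, 0,0,0,0,0, 0,0,0,0,0, 0,0,0,0,0]' 10
```

```text
time: 4.12
tool_pos: [0.5257, -0.0065, 0.1401]
tool_rot: [3.123, 0.001, 1.644]
contact_force: [-4.5, -0.1, 2.7]
opening: 0.0106
```

```bash
python3 -m creep '[0,-0.003,0,0,-0.01, 0,-0.003,0,0,-0.01, 0,-0.002,0,0,-0.01, 0,0,0,0,0]'
python3 - <<'E'
from h import *
import pickle
d=read_camera("wrist"); cv2.imwrite("pics/w4.png",d["image"][:,:,::-1]);pickle.dump(d,open("w4.pkl","wb"))
s=read_camera("scene"); crop(s,220,170,320,275,5,"pics/s4.png")
s=read_camera("top"); crop(s,245,145,315,255,5,"pics/t4.png")
E
```

```text
time: 4.62
tool_pos: [0.5179, -0.0066, 0.1401]
tool_rot: [3.121, 0.002, 1.611]
contact_force: [0.9, -0.3, -0.5]
opening: 0.0096
```

View pics/w4.png

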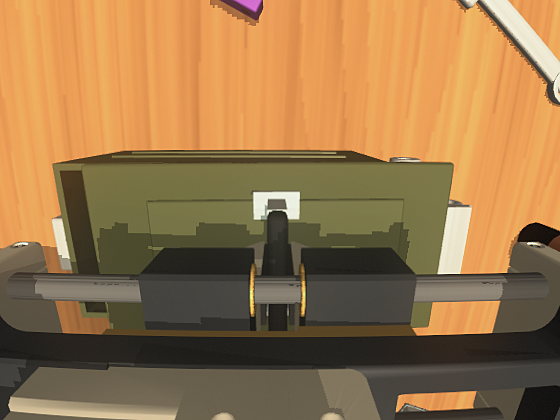

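View pics/s4.png

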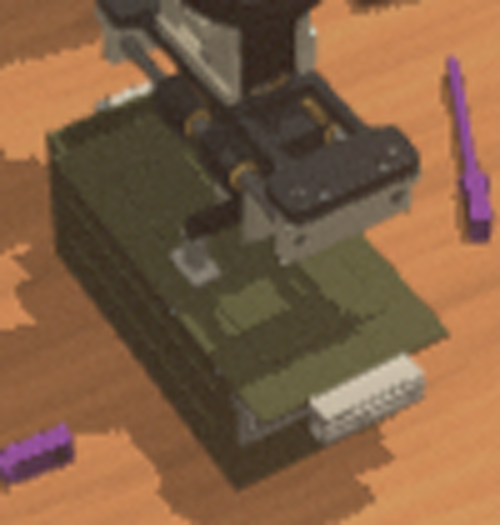

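View pics/t4.png

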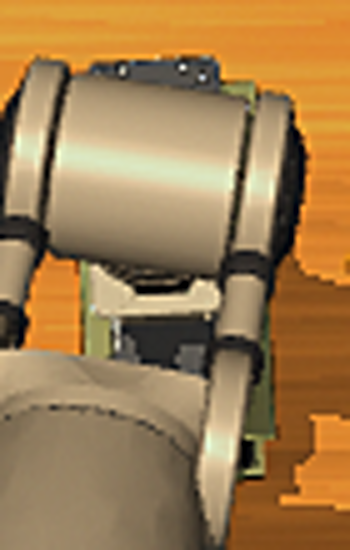

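Run:
```python
from h import *
import pickle
d=pickle.load(open("w4.pkl","rb"))
crop(d,340,140,480,240,5,"pics/w4a.png"); crop(d,40,140,340,175,2.6,"pics/w4b.png")
```

```text
(no output)
```

View pics/w4a.png

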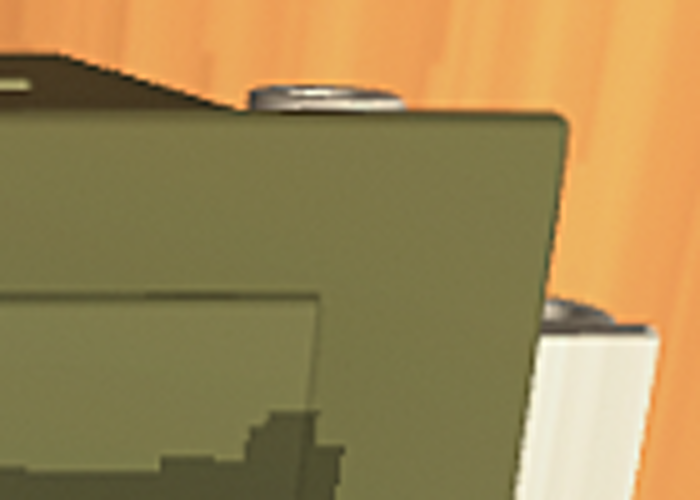

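View pics/w4b.png

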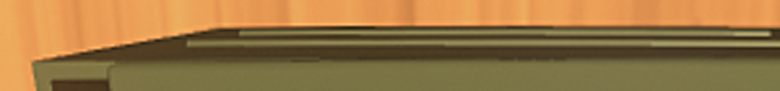

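Run:
```python
from h import *
import pickle
np.set_printoptions(precision=4,suppress=True)
d=pickle.load(open("w4.pkl","rb"))
R=np.array(d["R"]); print("cam",-R.T@np.array(d["t"]))
A=lambda x,y:((x+.5)/5-.5+340,(y+.5)/5-.5+140)
B=lambda x,y:((x+.5)/2.6-.5+40,(y+.5)/2.6-.5+140)
def P(n,f,l,z): print(n,*[onz(d,f(*p),z)[:2] for p in l])
P("mouth L,R z.085",A,[(249,101),(404,103)],.085)
P("lid+y edge corners",A,[(565,117)],.101); P("lid -x+y",B,[(108,65)],.101)
P("lid knuckle +y end top",A,[(600,331)],.0945)
P("lid knuckle +y end +x edge ",A,[(657,334)],.085)
P("rim -x+y",B,[(34,62)],.096)
P("bottom edge",B,[(216,28),(700,26)],0); P("bottom edge",A,[(65,56)],0)
P("rim -x -y",lambda *a:a,[(84,313)],.096)
```

```text
cam [0.5126 0.067  0.273 ]
mouth L,R z.085 [0.5869 0.0498] [0.6068 0.0505]
lid+y edge corners [0.6184 0.0512]
lid -x+y [0.4059 0.0421]
lid knuckle +y end top [0.6323 0.0244]
lid knuckle +y end +x edge  [0.6467 0.022 ]
rim -x+y [0.3854 0.0417]
bottom edge [0.3827 0.0412] [0.5472 0.0476]
bottom edge [0.5861 0.0484]
rim -x -y [ 0.3905 -0.0589]
```

Measured in the wrist view: case yaw is about 0.0355. The open mouth, at pixel (405,160), puts the bore at x≈0.597, y≈0.050. The lid's knuckle end, at pixel (460,206), sits about 2–3 mm too far to -y. I'll shift +y, turn slightly, and look again.

```bash
python3 -m creep '[0,0,0.0025,0,-0.006, 0,0,0,0,0, 0,-0.003,0,0,0, 0,0,0,0,0]'
cat > m.py <<'E'
from h import *
import sys,pickle
n=sys.argv[1]
d=read_camera("wrist"); pickle.dump(d,open(n+".pkl","wb")); crop(d,340,140,480,260,5,f"pics/{n}a.png")
o=telemetry.observe(); print(o["tool_pos"],o["tool_rot"])
E
python3 m.py w5
```

```text
time: 5.28
tool_pos: [0.5148, -0.0041, 0.1401]
tool_rot: [3.121, 0.002, 1.605]
contact_force: [-1.2, -1.0, 1.1]
opening: 0.0098
[ 0.51479216 -0.0040622   0.14005902] [3.12154801e+00 1.81919543e-03 1.60525680e+00]
```

View pics/w5a.png

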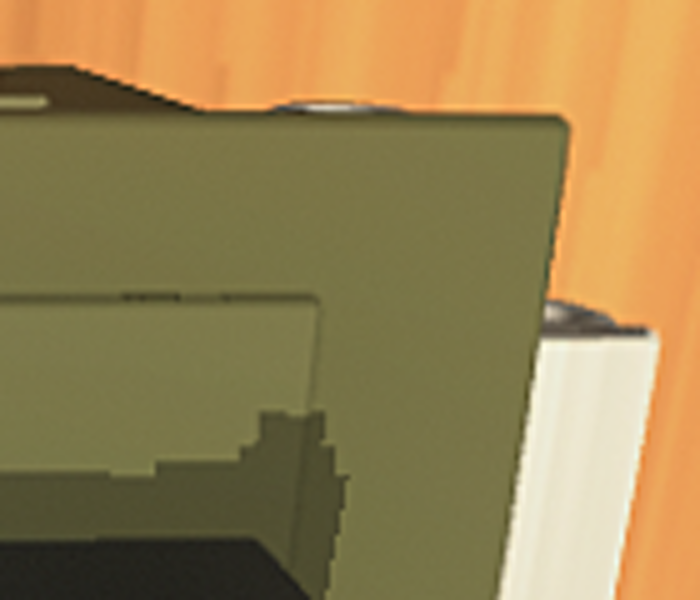

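```bash
python3 -m creep '[0,-0.003,-0.0001,0,0, 0,-0.003,-0.0001,0,0, 0,-0.003,-0.0001,0,0, 0,-0.003,-0.0001,0,0, 0,0,0,0,0]'; python3 m.py w6
```

```text
time: 5.95
tool_pos: [0.5022, -0.0044, 0.1401]
tool_rot: [3.121, 0.002, 1.605]
contact_force: [0.6, 0.5, -1.1]
opening: 0.0101
[ 0.50220431 -0.00435909  0.14007306] [3.12087152e+00 1.57044053e-03 1.60519717e+00]
```

View pics/w6a.png

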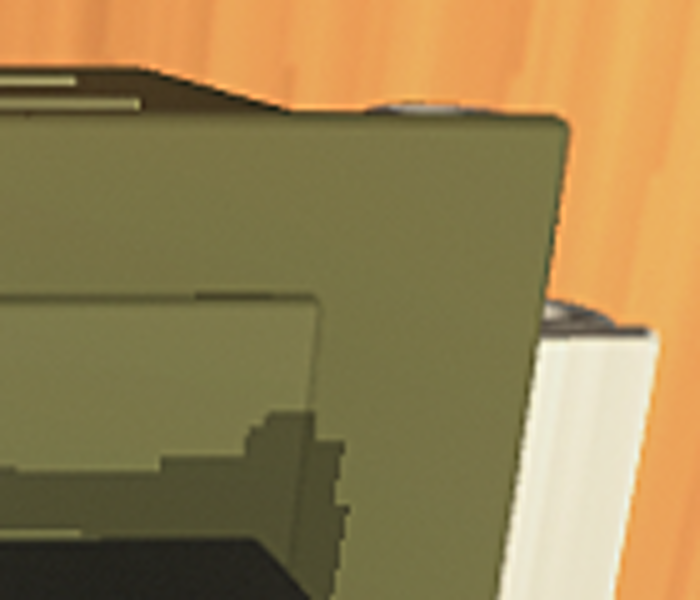

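```bash
python3 -m creep '[0,-0.0025,-0.0001,0,0, 0,-0.0025,-0.0001,0,0, 0,0,0,0,0]'; python3 -m creep '[0,-0.0025,-0.0001,0,0, 0,-0.0025,-0.0001,0,0]'; python3 m.py w7
```

```text
time: 6.38
tool_pos: [0.497, -0.0046, 0.1401]
tool_rot: [3.121, 0.002, 1.605]
contact_force: [0.3, -0.1, -0.4]
opening: 0.01
time: 6.62
tool_pos: [0.492, -0.0048, 0.1401]
tool_rot: [3.12, 0.002, 1.605]
contact_force: [1.7, 1.2, -2.1]
opening: 0.0096
[ 0.49169684 -0.00479029  0.14007876] [3.12049482e+00 1.56291571e-03 1.60508989e+00]
```

View pics/w7a.png

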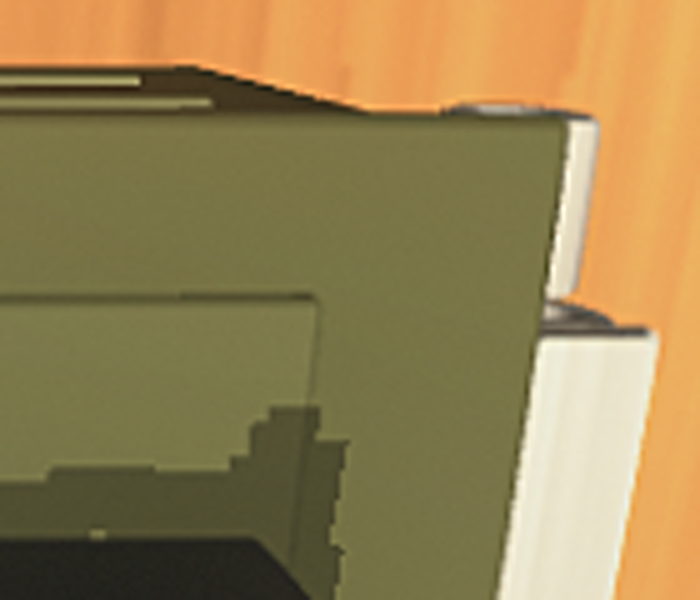

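Case knuckle end at crop (575,297), lid knuckle end at (655,332): a y gap of about 4 mm where 2.5 mm would be centred, and about 10 mm still to go. I'll nudge +y and continue slowly.

```bash
python3 -m creep '[0,0,0.0012,0,0, 0,-0.0025,-0.0001,0,0, 0,-0.0025,-0.0001,0,0, 0,0,0,0,0]'; python3 m.py w8
```

```text
time: 7.18
tool_pos: [0.4861, -0.0038, 0.1401]
tool_rot: [3.121, 0.002, 1.605]
contact_force: [-0.4, -0.9, -1.4]
opening: 0.01
[ 0.48612134 -0.00380967  0.14006966] [3.12100401e+00 1.76119437e-03 1.60526304e+00]
```

View pics/w8a.png

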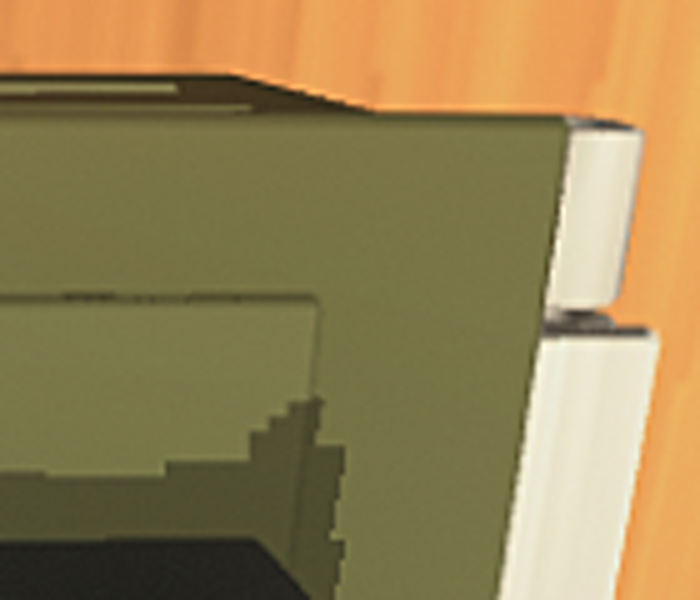

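```bash
for i in 1; do python3 -m creep '[0,-0.0015,0,0,0, 0,-0.0015,0.0003,0,0, 0,0,0,0,0]'; done; python3 -m creep '[0,-0.001,0,0,0, 0,0,0,0,0]'
```

```text
time: 7.6
tool_pos: [0.4854, -0.0039, 0.14]
tool_rot: [3.116, 0.003, 1.605]
contact_force: [-0.1, 0.4, -1.4]
opening: 0.0101
time: 7.85
tool_pos: [0.4854, -0.0039, 0.1401]
tool_rot: [3.113, 0.003, 1.605]
contact_force: [1.7, -1.1, -2.0]
opening: 0.0101
```

```bash
python3 -m creep '[0,-0.0007,0,0,0, 0,0,0,0,0]'; python3 -m creep '[0,-0.0007,0,0,0, 0,0,0,0,0]'; python3 m.py w9
```

```text
time: 8.1
tool_pos: [0.4853, -0.0039, 0.1401]
tool_rot: [3.112, 0.003, 1.605]
contact_force: [2.9, -0.6, -3.7]
opening: 0.0101
time: 8.35
tool_pos: [0.4853, -0.0039, 0.1401]
tool_rot: [3.11, 0.003, 1.605]
contact_force: [2.6, 0.4, -3.0]
opening: 0.0097
[ 0.48530946 -0.00392245  0.14011475] [3.10974741e+00 2.81095573e-03 1.60455040e+00]
```

View pics/w9a.png

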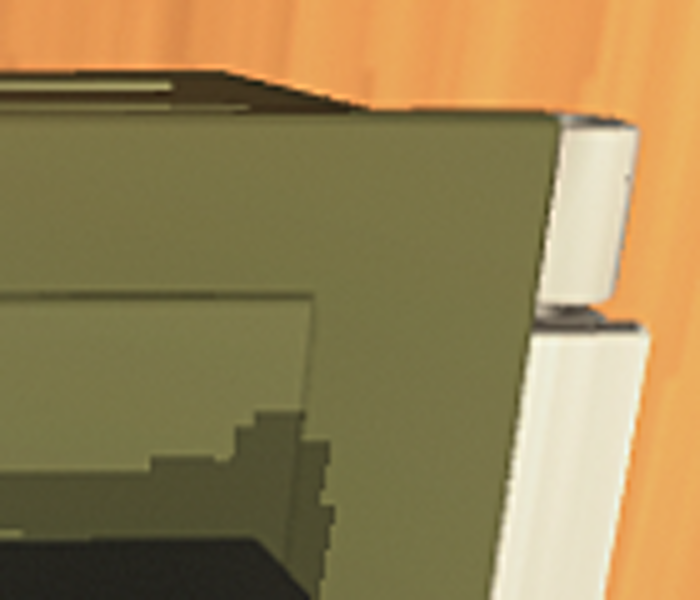

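```bash
python3 - <<'E'
from h import *
o=telemetry.observe()
for k,v in o.items(): print(k,np.round(v,4))
E
python3 -m creep '[0,0,0,0,0]'
```

```text
time 8.4
qpos [-0.1684  0.3824  1.8123  0.0046  0.9152 -0.2049]
qvel [-0.0017  0.0013 -0.0006  0.     -0.0008  0.0006]
joint_efforts [ 1.00000e-04 -4.24522e+01 -1.88861e+01 -4.40000e-02  9.70600e-01
  2.16000e-02]
tool_pos [ 0.4853 -0.0039  0.1401]
tool_rot [3.1097e+00 2.8000e-03 1.6046e+00]
contact_force [ 4.3591 -0.064  -4.5165]
torque [-0.1267 -0.42   -0.0121]
opening 0.0103
time: 8.52
tool_pos: [0.4853, -0.0039, 0.1401]
tool_rot: [3.11, 0.003, 1.605]
contact_force: [4.2, -0.8, -4.5]
opening: 0.0102
```

Run:
```python
from h import *
s=read_camera("scene"); crop(s,220,170,320,275,6,"pics/s9.png")
d=read_camera("wrist"); cv2.imwrite("pics/w9f.png",d["image"][:,:,::-1])
```

```text
(no output)
```

View pics/s9.png

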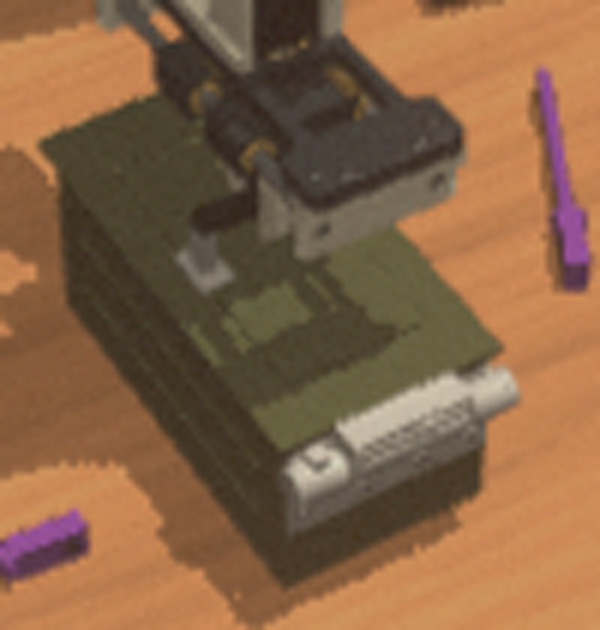

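View pics/w9f.png

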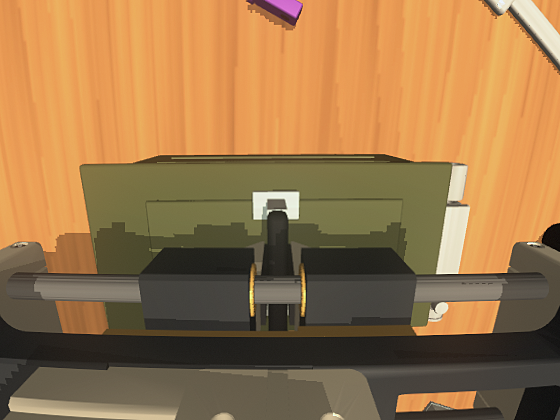

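```bash
python3 -m creep '[0,-0.0015,0,0,0]';python3 -m creep '[0,-0.0015,0,0,0]'
python3 - <<'E'
from h import *
o=telemetry.observe(); print(o["tool_pos"],o["tool_rot"],o["contact_force"],o["torque"])
d=read_camera("wrist"); crop(d,340,140,480,260,5,"pics/w10a.png")
E
```

```text
time: 8.75
tool_pos: [0.4852, -0.004, 0.1402]
tool_rot: [3.106, 0.003, 1.604]
contact_force: [12.5, -0.4, -11.7]
opening: 0.0098
time: 8.88
tool_pos: [0.4852, -0.004, 0.1402]
tool_rot: [3.103, 0.003, 1.604]
contact_force: [10.3, 1.3, -9.9]
opening: 0.0101
[ 0.48518566 -0.00404198  0.14024315] [3.10272279 0.00318099 1.60391187] [10.2719564   1.33870231 -9.94111035] [ 0.04790376 -1.39246223 -0.0138447 ]
```

View pics/w10a.png

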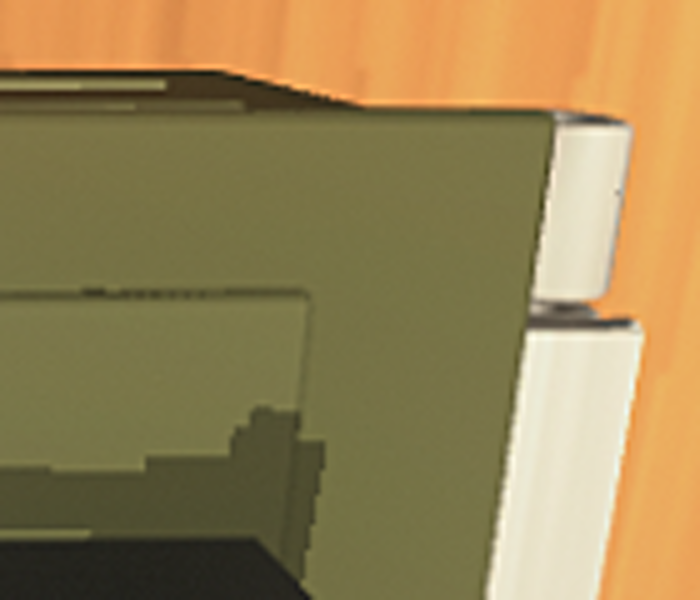

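Run:
```python
from h import *
d=read_camera("wrist"); crop(d,400,150,490,330,4,"pics/w11.png")
s=read_camera("scene"); crop(s,255,220,315,275,12,"pics/s11.png")
```

```text
(no output)
```

View pics/w11.png

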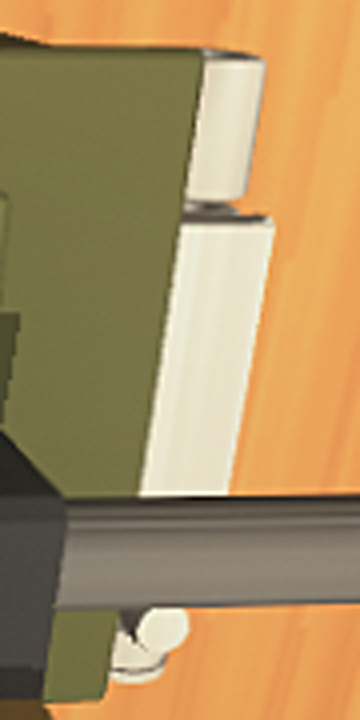

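View pics/s11.png

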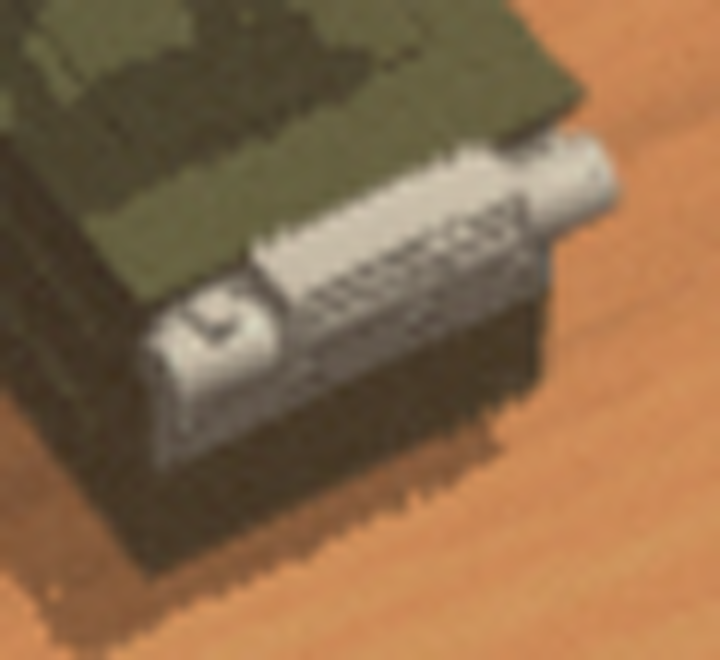

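```bash
cat > ov.py <<'E'
from h import *
import sys
def circ(y,n=40):
    a=np.linspace(0,2*np.pi,n); return np.stack([.112+.0095*np.cos(a),np.full(n,y),.085+.0095*np.sin(a)],1)
def place(P,c,yaw):
    R=np.array([[np.cos(yaw),-np.sin(yaw),0],[np.sin(yaw),np.cos(yaw),0],[0,0,1]]); return P@R.T+np.array([c[0],c[1],0])
def ov(d,c,yaw,box,k,name):
    x0,y0,x1,y1=box
    im=cv2.resize(d["image"][y0:y1,x0:x1,::-1],None,fx=k,fy=k,interpolation=cv2.INTER_CUBIC)
    for y,col in [(-.054,(0,0,255)),(-.0315,(0,0,255)),(.0315,(0,0,255)),(.054,(0,0,255)),(-.029,(255,0,0)),(.029,(255,0,0))]:
        p=proj(d,place(circ(y),c,yaw)); p=((p-[x0,y0]+.5)*k-.5).astype(int)
        cv2.polylines(im,[p.reshape(-1,1,2)],True,col,1)
    cv2.imwrite(name,im)
E
python3 - <<'E'
from ov import *
m=np.array([.5968,.0502]); yaw=.0355
c=m-place(np.array([[.112,.054,0]]),(0,0),yaw)[0,:2]; print(c)
d=read_camera("wrist"); ov(d,c,yaw,(400,150,490,330),4,"pics/o1.png")
s=read_camera("scene"); ov(s,c,yaw,(255,220,315,275),12,"pics/o2.png")
E
```

```text
[ 0.48678716 -0.00774114]
```

View pics/o1.png

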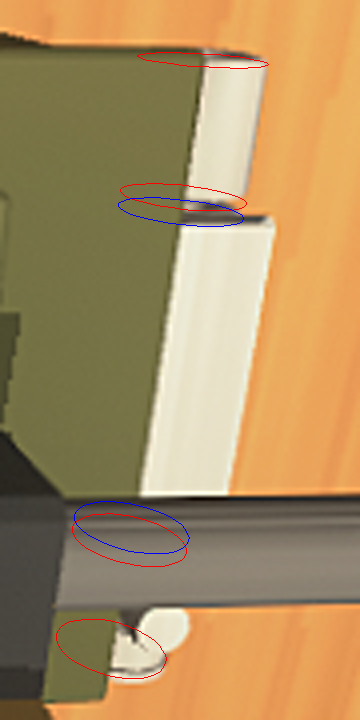

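View pics/o2.png

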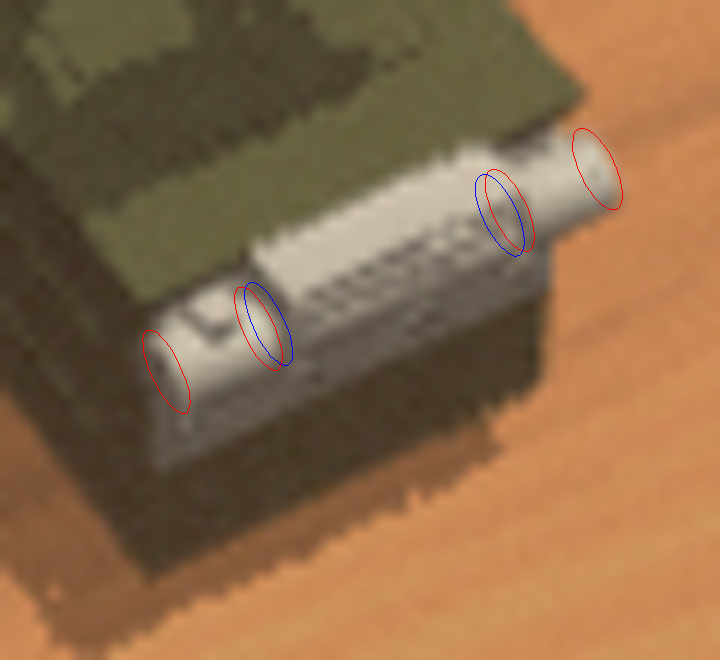

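Run:
```python
from h import *
np.set_printoptions(precision=4,suppress=True)
d=read_camera("wrist"); s=read_camera("scene")
crop(s,215,180,315,275,7,"pics/s12.png")
w=lambda x,y,k,a,b:((x+.5)/k-.5+a,(y+.5)/k-.5+b)
pw=w(203,50,4,400,150); ps=w(582,97,12,255,220)
print(tri(d,pw,s,ps)); print(onz(d,pw,.101),onz(s,ps,.101))
# lid knuckle +y end, +x extreme
print("mouth right extr", tri(d,w(265,62,4,400,150),s,w(620,185,12,255,220)))
print("lid kn end", tri(d,w(273,220,4,400,150),s,w(530,200,12,255,220)))
# -x+y corner of lid in wrist
print(onz(d,(80,165),.101))
print(telemetry.observe()["contact_force"])
```

```text
(array([0.5877, 0.0523, 0.0985]), np.float64(0.0018634037624952716))
[0.5866 0.0533 0.101 ] [0.5893 0.05   0.101 ]
mouth right extr (array([0.6053, 0.0505, 0.0883]), np.float64(0.00030899278578136056))
lid kn end (array([0.6058, 0.0271, 0.097 ]), np.float64(6.550768883278552e-05))
[0.3747 0.0456 0.101 ]
[ 10.0277   0.2856 -10.9891]
```

View pics/s12.png

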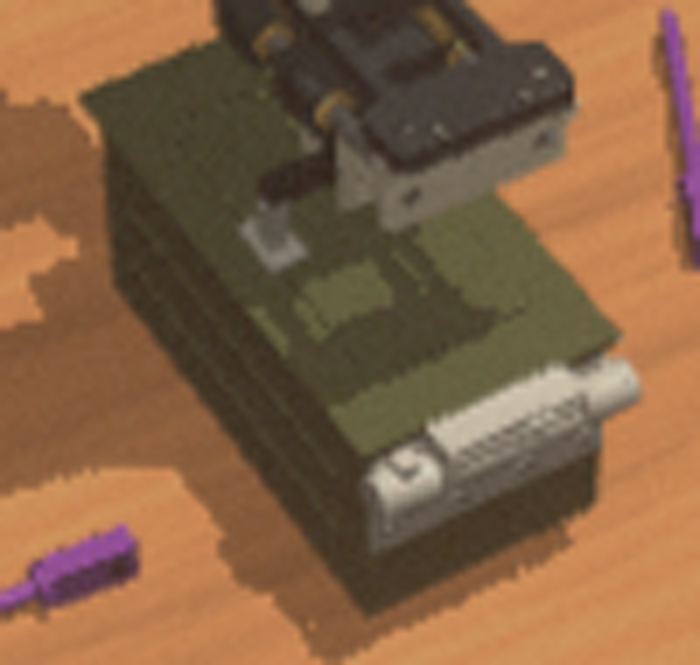

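The scene/wrist triangulation shows that what stood proud is the flat strap on top of the lid's knuckle (its corner is at z≈0.097). The strap edge (x≈0.606), TCP+0.112 = 0.597 and the 10 N stop all agree, so the lid is home. Next I check its y and yaw.

```bash
python3 -m creep '[0,0.0006,0,0,0, 0,0,0,0,0]'
python3 - <<'E'
from ov import *
c=(.4868,-.0077); yaw=.0355
d=read_camera("wrist")
for yy in (.029,.0,):
  for zz in (.0955,.097,.098): print(yy,zz,(proj(d,place(np.array([[.1215,yy,zz]]),c,yaw))[0]-[400,150])*4)
crop(d,400,150,490,330,4,"pics/w13.png")
o=telemetry.observe(); print(o["tool_pos"],o["tool_rot"],o["contact_force"])
E
```

```text
time: 9.48
tool_pos: [0.4852, -0.004, 0.1401]
tool_rot: [3.104, 0.003, 1.604]
contact_force: [4.4, 0.1, -4.4]
opening: 0.0101
0.029 0.0955 [273.03113866 226.3793455 ]
0.029 0.097 [278.97494705 228.85264685]
0.029 0.098 [282.9841079  230.52171784]
0.0 0.0955 [243.27303345 396.97156471]
0.0 0.097 [248.75259611 400.53963742]
0.0 0.098 [252.44655219 402.94579409]
[ 0.48526111 -0.00400753  0.14014109] [3.10433428e+00 3.09484479e-03 1.60413828e+00] [ 3.47519617  0.2330742  -2.64545727]
```

View pics/w13.png

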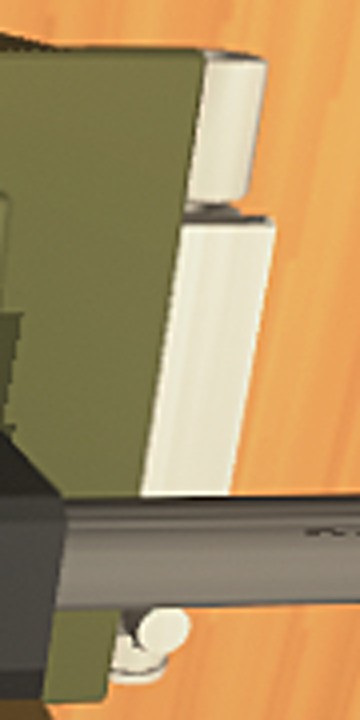

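The lid is home and about 1 mm off centre in y. Releasing and rising.

```bash
python3 -m creep '[0.3,0,0,0,0, 0.4,0,0,0,0, 0.4,0,0,0,0, 0.4,0,0,0.03,0, 0.6,0.01,-0.02,0.05,0, 0.8,0.02,-0.03,0.03,0, 0.8,0.02,-0.02,0.02,0, 0.8,0,0,0,0]'
python3 - <<'E'
from h import *
import pickle
d=read_camera("wrist"); pickle.dump(d,open("w14.pkl","wb")); cv2.imwrite("pics/w14.png",cv2.resize(d["image"][40:300,60:420,::-1],None,fx=2.2,fy=2.2,interpolation=cv2.INTER_CUBIC))
E
```

```text
time: 10.52
tool_pos: [0.533, -0.0751, 0.2744]
tool_rot: [3.11, 0.003, 1.605]
contact_force: [0.3, -0.3, 0.5]
opening: 0.0711
```

View pics/w14.png

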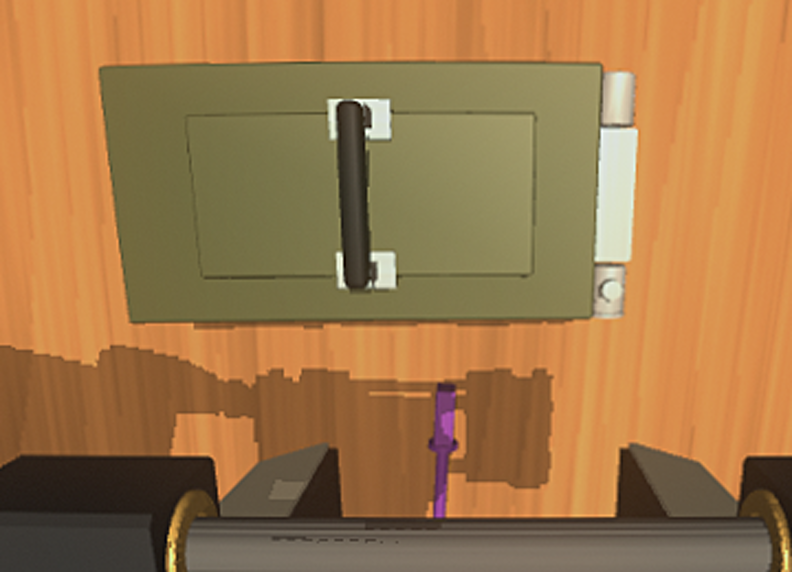

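Run:
```python
from ov import *
import pickle
d=pickle.load(open("w14.pkl","rb"))
ov(d,(.4868,-.0077),.0355,(310,60,370,200),4,"pics/o14.png")
t=read_camera("top"); ov(t,(.4868,-.0077),.0355,(250,140,310,220),6,"pics/o15.png")
```

```text
(no output)
```

View pics/o14.png

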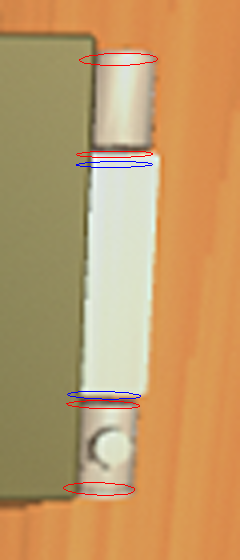

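View pics/o15.png

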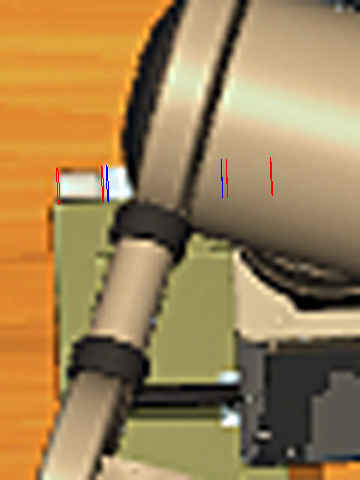

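Lid check: the lid's knuckle sits between the case's knuckles and parallel to them, with similar small gaps at both ends. Now the pin, starting with a wrist view from above.

```bash
python3 -m creep '[0.6,0.012,0.05,0,0.05, 0.6,0.012,0.05,0,0.05, 0.6,0.012,0.05,0,0.05, 0.6,0.012,0.05,-0.01,0.05, 0.6,0.012,0.05,-0.02,0.05, 0.6,0.005,0.045,-0.02,0.045, 0.6,0,0,0,0]'
python3 - <<'E'
from h import *
import pickle
d=read_camera("wrist"); pickle.dump(d,open("w16.pkl","wb")); cv2.imwrite("pics/w16.png",d["image"][:,:,::-1])
E
```

```text
time: 11.5
tool_pos: [0.5856, 0.2351, 0.2114]
tool_rot: [3.134, -0.003, 1.914]
contact_force: [0.0, -0.8, -0.6]
opening: 0.0553
```

View pics/w16.png

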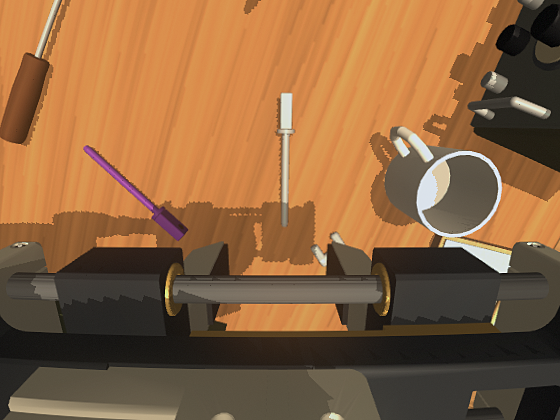

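Run:
```python
from h import *
import pickle
np.set_printoptions(precision=4,suppress=True)
d=pickle.load(open("w16.pkl","rb"))
im=d["image"][80:240,270:305].astype(int)
hsv=cv2.cvtColor(d["image"],cv2.COLOR_RGB2HSV)
m=(hsv[...,1]<70)&(hsv[...,2]>70)
for r in range(88,232,4):
    c=np.where(m[r,272:302])[0]
    print(r,(c.min()+272,c.max()+272) if len(c) else None,end=' ')
crop(d,265,85,310,235,4,"pics/w16p.png")
```

```text
88 None 92 None 96 (np.int64(281), np.int64(291)) 100 (np.int64(281), np.int64(291)) 104 (np.int64(281), np.int64(291)) 108 (np.int64(281), np.int64(291)) 112 (np.int64(280), np.int64(291)) 116 (np.int64(280), np.int64(291)) 120 (np.int64(280), np.int64(291)) 124 (np.int64(280), np.int64(291)) 128 (np.int64(281), np.int64(290)) 132 (np.int64(278), np.int64(293)) 136 (np.int64(282), np.int64(288)) 140 (np.int64(282), np.int64(288)) 144 (np.int64(282), np.int64(288)) 148 (np.int64(282), np.int64(288)) 152 (np.int64(282), np.int64(288)) 156 (np.int64(282), np.int64(288)) 160 (np.int64(282), np.int64(288)) 164 (np.int64(282), np.int64(287)) 168 (np.int64(282), np.int64(287)) 172 (np.int64(282), np.int64(287)) 176 (np.int64(282), np.int64(287)) 180 (np.int64(282), np.int64(287)) 184 (np.int64(282), np.int64(287)) 188 (np.int64(282), np.int64(287)) 192 (np.int64(282), np.int64(287)) 196 (np.int64(282), np.int64(287)) 200 (np.int64(282), np.int64(287)) 204 (np.int64(282), np.int64(286)) 208 (np.int64(282), np.int64(286)) 212 (np.int64(282), np.int64(286)) 216 (np.int64(282), np.int64(286)) 220 (np.int64(282), np.int64(286)) 224 (np.int64(282), np.int64(286)) 228 None
```

View pics/w16p.png

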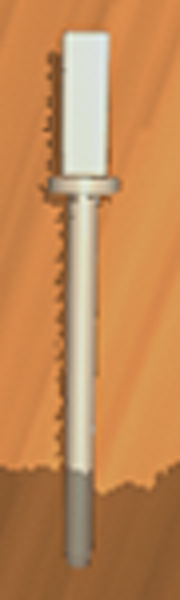

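Run:
```python
from h import *
import pickle
np.set_printoptions(precision=4,suppress=True)
d=pickle.load(open("w16.pkl","rb"))
a=onz(d,(286.2,93.0),.02); b=onz(d,(285.7,128.3),.02); n=onz(d,(284.3,226),.010); sh=onz(d,(285.4,131),.0195)
c=(a+b)/2
print(a,b,"len",np.linalg.norm(a-b),"nose",n,"head-nose",np.linalg.norm((c-n)[:2]), "centre",c)
v=c-n; print("yaw",np.arctan2(-v[0],v[1]))
o=telemetry.observe(); print(o["tool_pos"],o["tool_rot"]); print(c-o["tool_pos"])
```

```text
[0.5606 0.3389 0.02  ] [0.572  0.3063 0.02  ] len 0.034565833455682246 nose [0.6083 0.2035 0.01  ] head-nose 0.12624093127694302 centre [0.5663 0.3226 0.02  ]
yaw 0.33925297225920814
[0.5861 0.2336 0.2124] [ 3.1326 -0.0023  1.9127]
[-0.0198  0.089  -0.1924]
```

Run:
```python
from h import *
np.set_printoptions(precision=4,suppress=True)
d=read_camera("wrist")
rim=[onz(d,p,.085)[:2] for p in [(417,195),(500,188),(455,153),(462,236)]]
print(*rim, np.mean(rim,0))
print("handle",onz(d,(398,133),.05),onz(d,(374,148),0))
c=np.array([.5663,.3226]); yaw=.339; u=np.array([np.cos(yaw),np.sin(yaw)]); v=np.array([-u[1],u[0]])
for r in list(rim)+[onz(d,(398,130),.06)[:2]]: print((r-c)@u,(r-c)@v)
```

```text
[0.6997 0.2903] [0.7702 0.3225] [0.7151 0.3353] [0.7583 0.2698] [0.7358 0.3045]
handle [0.6739 0.3371 0.05  ] [0.6742 0.3185 0.    ]
0.11508519848216357 -0.07479694194988643
0.1922215948370595 -0.06790312129765279
0.14458782010637886 -0.03750256421503814
0.16356020320534287 -0.11365627902695592
0.10204743942136857 -0.019307109571015144
```

```bash
python3 -m creep '[0.6,-0.008,0.036,0,0, 0.6,-0.008,0.036,-0.02,0, 0.6,-0.004,0.018,-0.04,0, 0.6,0,0,-0.03,0, 0.6,0,0,0,0]'
```

```text
time: 12.22
tool_pos: [0.5671, 0.3177, 0.1259]
tool_rot: [3.126, -0.0, 1.901]
contact_force: [0.4, 0.8, 0.7]
opening: 0.0549
```

```bash
python3 -m creep '[0.6,-0.0016,0.007,-0.03,0.009, 0.6,0,0,-0.025,0, 0.6,0,0,0,0]'
python3 - <<'E'
from h import *
np.set_printoptions(precision=4,suppress=True)
o=telemetry.observe(); print(o["tool_pos"],o["tool_rot"])
d=read_camera("wrist"); cv2.imwrite("pics/w17.png",d["image"][:,:,::-1])
E
```

```text
time: 12.6
tool_pos: [0.569, 0.3223, 0.0765]
tool_rot: [3.117, 0.0, 1.905]
contact_force: [-0.6, -0.6, -0.2]
opening: 0.0551
[0.569  0.3223 0.0765] [3.1174 0.     1.9052]
```

View pics/w17.png

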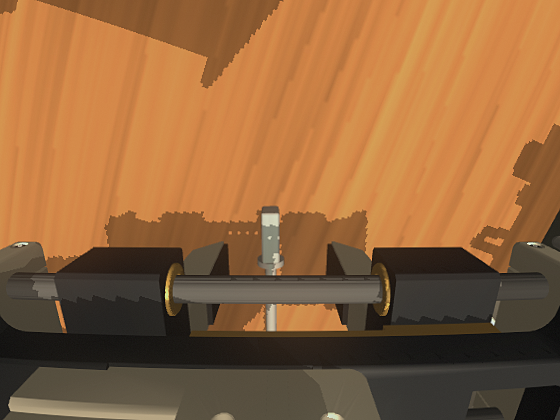

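```bash
python3 -m creep '[0.5,-0.0035,0.0025,-0.02,0.004, 0.5,-0.0005,0,-0.02,0, 0.5,-0.0005,0,0,0, 0.5,0,0,0,0]'
```

```text
time: 13.15
tool_pos: [0.5708, 0.3254, 0.0476]
tool_rot: [3.1, -0.001, 1.906]
contact_force: [0.4, 0.5, 0.3]
opening: 0.0458
```

```bash
python3 - <<'E'
from h import *
np.set_printoptions(precision=4,suppress=True)
o=telemetry.observe(); print(o["qpos"],o["qvel"],o["joint_efforts"])
E
python3 -m creep '[0.5,-0.004,0,0,0]'; python3 -m creep '[0.5,0,0,0,0]'
```

```text
[ 0.4023  0.7625  1.3935 -0.0022  0.9438  0.0682] [-0.0049 -0.009  -0.0036  0.0006  0.0088  0.0011] [  0.0282 -58.1584 -20.1138   0.063   -0.1504   0.0044]
time: 13.28
tool_pos: [0.5676, 0.3255, 0.0492]
tool_rot: [3.097, -0.001, 1.906]
contact_force: [0.4, -0.4, -0.2]
opening: 0.0458
time: 13.4
tool_pos: [0.5676, 0.3256, 0.0501]
tool_rot: [3.096, -0.001, 1.906]
contact_force: [0.9, 0.2, -0.0]
opening: 0.0458
```

```bash
python3 -m creep '[0.5,0,0,0,0,0.5,0,0,0,0,0.5,0,0,0,0,0.5,0,0,0,0]'
python3 - <<'E'
from h import *
np.set_printoptions(precision=4,suppress=True)
o=telemetry.observe(); print(o["tool_pos"],o["qpos"],o["qvel"])
E
```

```text
time: 13.9
tool_pos: [0.5677, 0.3258, 0.0506]
tool_rot: [3.096, -0.001, 1.906]
contact_force: [0.4, -0.0, 0.5]
opening: 0.0462
[0.5677 0.3258 0.0506] [ 0.4048  0.7533  1.4037 -0.0023  0.9388  0.0709] [-0.0005  0.0027 -0.0009  0.0005  0.0005  0.0003]
```

```bash
python3 -m creep '[0.5,-0.0015,0,-0.008,0.004, 0.5,-0.001,-0.0005,-0.008,0, 0.5,-0.0005,0,-0.005,0, 0.5,0,0,0,0, 0.5,0,0,0,0]'
```

```text
time: 14.52
tool_pos: [0.564, 0.325, 0.0271]
tool_rot: [3.098, -0.001, 1.91]
contact_force: [0.0, -0.1, 0.3]
opening: 0.0458
```

```bash
python3 -m creep '[0.5,0.0005,0,0.002,0, 0,0,0,0,0, 0,0,0,0,0, 0,0,0,0,0, 0,0,0,0,0]' 20
python3 - <<'E'
from h import *
d=read_camera("wrist"); cv2.imwrite("pics/w18.png",d["image"][:,:,::-1])
E
```

```text
time: 15.15
tool_pos: [0.565, 0.3252, 0.0301]
tool_rot: [3.096, -0.001, 1.91]
contact_force: [-0.3, 1.0, 0.3]
opening: 0.0118
```

View pics/w18.png

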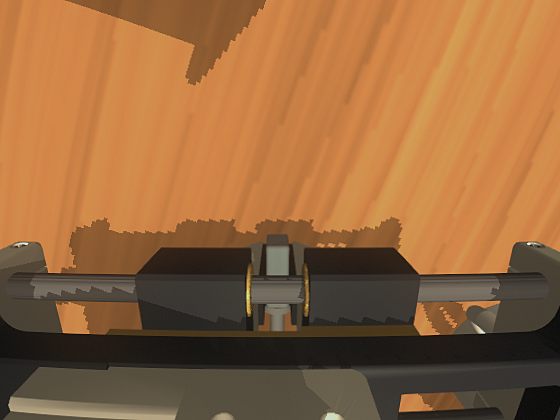

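Gripped: opening 11.8 mm. Lifting now.

```bash
python3 -m creep '[0,0,0,0.015,0, 0,0,0,0.02,0, 0,0,0,0.02,0, 0,0,0,0.02,0, 0,0,-0.02,0.02,0, 0,0.006,-0.025,0.02,-0.05, 0,0.006,-0.025,0,-0.06, 0,0.006,-0.02,0,-0.06, 0,0.006,-0.01,0,-0.06, 0,0,0,0,-0.05, 0,0,0,0,0, 0,0,0,0,0]'
python3 - <<'E'
from h import *
import pickle
d=read_camera("wrist"); cv2.imwrite("pics/w19.png",d["image"][:,:,::-1])
s=read_camera("scene"); crop(s,240,150,380,260,5,"pics/s19.png")
E
```

```text
time: 16.7
tool_pos: [0.5902, 0.2217, 0.1571]
tool_rot: [3.09, -0.002, 1.62]
contact_force: [0.6, -0.7, -0.7]
opening: 0.0119
```

View pics/s19.png

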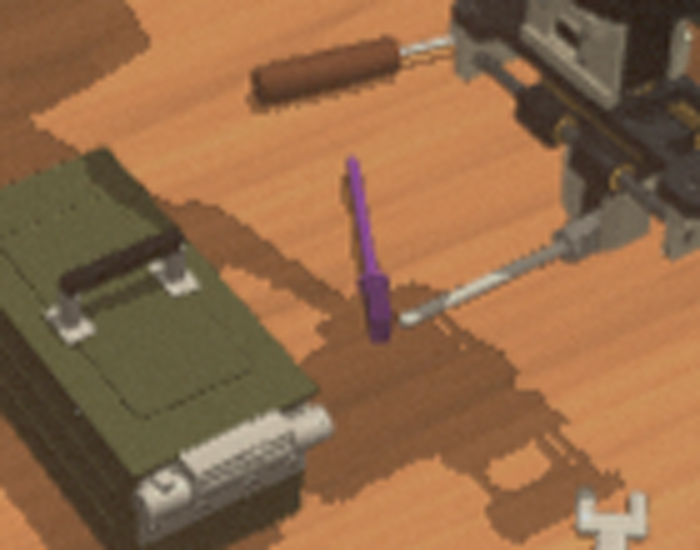

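View pics/w19.png

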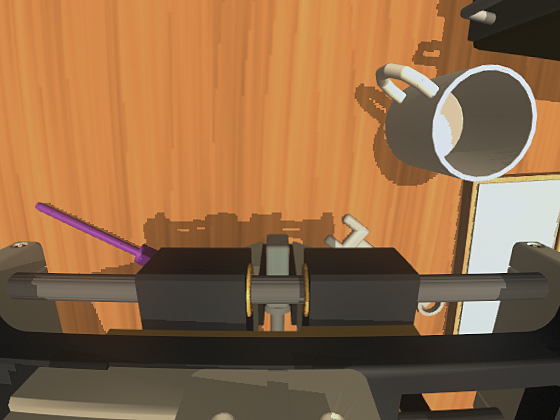

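Run:
```python
from h import *
np.set_printoptions(precision=4,suppress=True)
s=read_camera("scene");t=read_camera("top")
ps=((405.5)/5-.5+240,(320.5)/5-.5+150)
print("nose px",ps,"pred",proj(s,[[.5975,.0929,.137]]),"onz",onz(s,ps,.137))
print("pred top",proj(t,[[.5975,.0929,.137]]))
crop(t,200,120,300,200,7,"pics/t19.png")
```

```text
nose px (320.6, 213.6) pred [[319.8775 214.0441]] onz [0.5971 0.0953 0.137 ]
pred top [[243.6045 167.3295]]
```

View pics/t19.png

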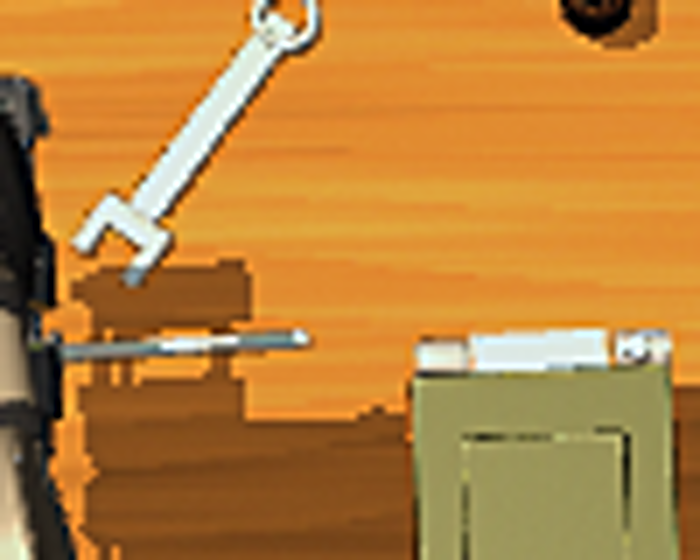

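```bash
python3 -m creep '[0,-0.0015,0,-0.01,-0.008, 0,0,0,-0.01,-0.008, 0,0,0,-0.01,0, 0,0,0,-0.01,0, 0,0,0,-0.008,0, 0,0,0,0,0, 0,0,0,0,0]'
```

```text
time: 17.77
tool_pos: [0.5878, 0.2219, 0.1043]
tool_rot: [3.092, -0.002, 1.603]
contact_force: [-0.1, -0.6, -1.7]
opening: 0.0118
```

```bash
python3 -m creep '[0,0.001,0,0.0008,0, 0,0,0,0,0]'
python3 - <<'E'
from h import *
t=read_camera("top");s=read_camera("scene")
crop(t,215,145,305,185,8,"pics/t20.png"); crop(s,270,190,350,250,9,"pics/s20.png")
E
```

```text
time: 18.02
tool_pos: [0.5893, 0.2221, 0.106]
tool_rot: [3.091, -0.002, 1.603]
contact_force: [0.6, -0.5, -2.1]
opening: 0.0117
```

View pics/t20.png

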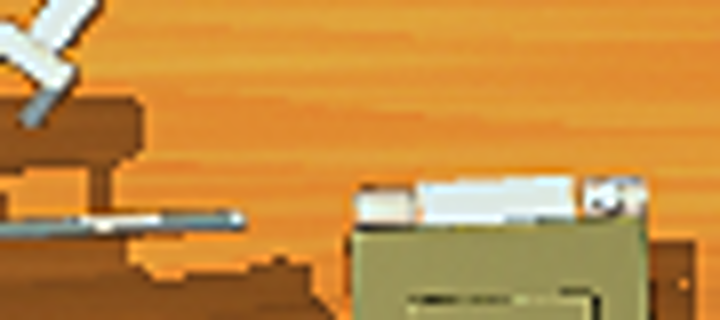

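View pics/s20.png

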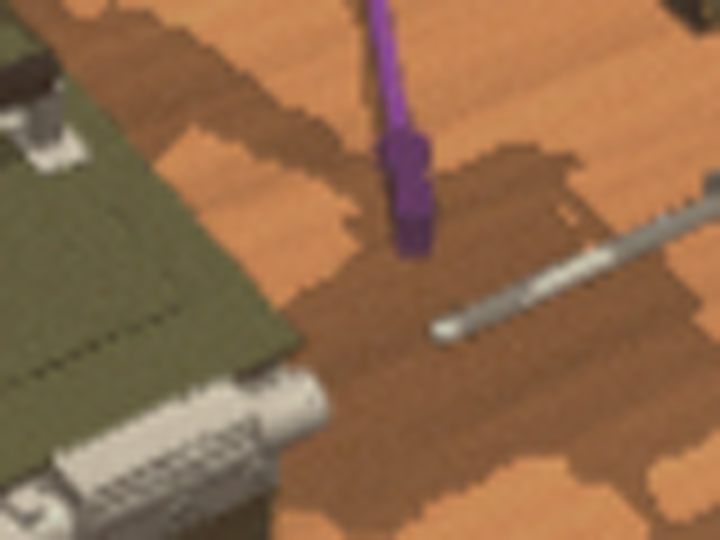

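Top view: the shank line, extended from the nose at (240,220), meets the mouth at row ≈215, against a mouth centre of ≈216. x is aligned. Advancing until just short of the mouth.

```bash
python3 -m creep '[0,-0.0003,-0.006,-0.001,0, 0,0.0003,-0.008,0,0, 0,0.0003,-0.008,0,0, 0,0.0003,-0.008,0,0, 0,0.0002,-0.005,0,0, 0,0,0,0,0, 0,0,0,0,0]'
python3 - <<'E'
from h import *
t=read_camera("top");s=read_camera("scene");w=read_camera("wrist")
crop(t,215,145,305,185,8,"pics/t21.png"); crop(s,270,190,350,250,9,"pics/s21.png")
cv2.imwrite("pics/w21.png",w["image"][:,:,::-1])
E
```

```text
time: 19.0
tool_pos: [0.5901, 0.1838, 0.105]
tool_rot: [3.091, -0.002, 1.602]
contact_force: [0.7, -0.8, -1.5]
opening: 0.0123
```

View pics/t21.png

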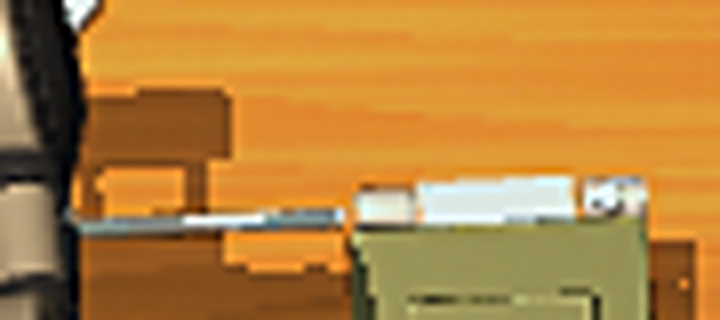

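View pics/s21.png

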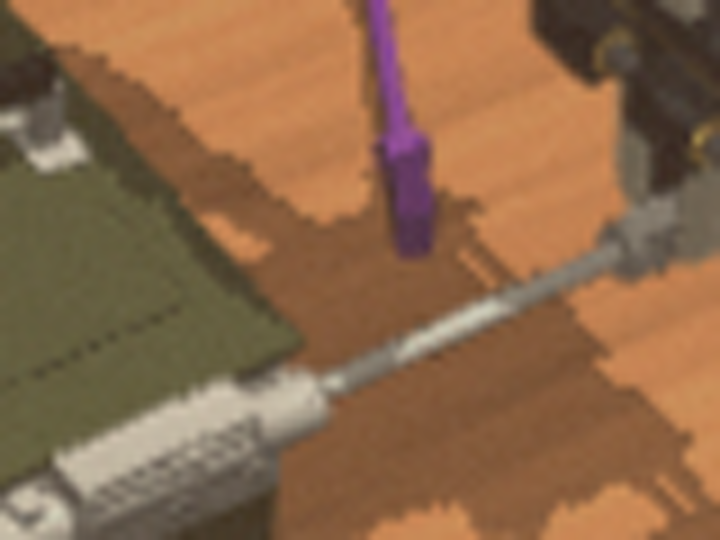

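View pics/w21.png

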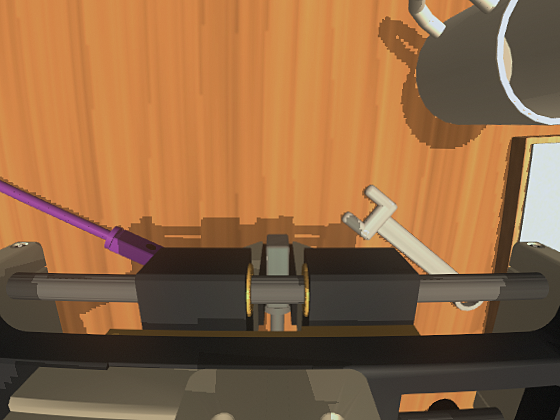

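```bash
python3 -m creep '[0,0.0001,-0.002,0,0, 0,0.0001,-0.002,0,0]'; python3 -m creep '[0,0,-0.002,0,0]'; python3 -m creep '[0,0.0001,-0.002,0,0]'; python3 -m creep '[0,0,-0.002,0,0]'
```

```text
time: 19.4
tool_pos: [0.5901, 0.1802, 0.1049]
tool_rot: [3.091, -0.002, 1.603]
contact_force: [0.8, -0.2, -1.3]
opening: 0.0119
time: 19.52
tool_pos: [0.5901, 0.1781, 0.1049]
tool_rot: [3.091, -0.002, 1.604]
contact_force: [0.6, 0.4, -1.3]
opening: 0.012
time: 19.65
tool_pos: [0.5902, 0.1759, 0.1049]
tool_rot: [3.091, -0.002, 1.603]
contact_force: [-0.9, -1.2, -0.9]
opening: 0.0117
time: 19.77
tool_pos: [0.5903, 0.1738, 0.1049]
tool_rot: [3.091, -0.002, 1.603]
contact_force: [0.8, 0.3, -0.9]
opening: 0.0115
```

```bash
for i in 1; do python3 -m creep '[0,0.0003,-0.002,0,0, 0,0,-0.002,0,0]'; python3 -m creep '[0,0.0001,-0.002,0,0, 0,0,-0.002,0,0]'; done
python3 - <<'E'
from h import *
t=read_camera("top");s=read_camera("scene")
crop(t,215,145,305,185,8,"pics/t22.png"); crop(s,270,190,350,250,9,"pics/s22.png")
E
```

```text
time: 20.02
tool_pos: [0.5907, 0.1695, 0.105]
tool_rot: [3.091, -0.002, 1.603]
contact_force: [0.8, -0.2, -0.7]
opening: 0.0119
time: 20.27
tool_pos: [0.5909, 0.1652, 0.105]
tool_rot: [3.091, -0.002, 1.603]
contact_force: [-0.2, -0.0, -1.6]
opening: 0.0121
```

View pics/t22.png

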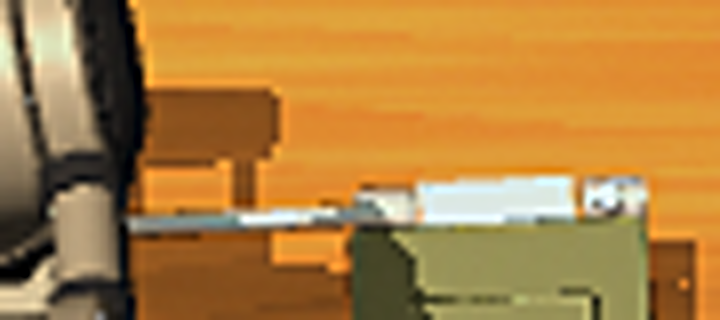

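View pics/s22.png

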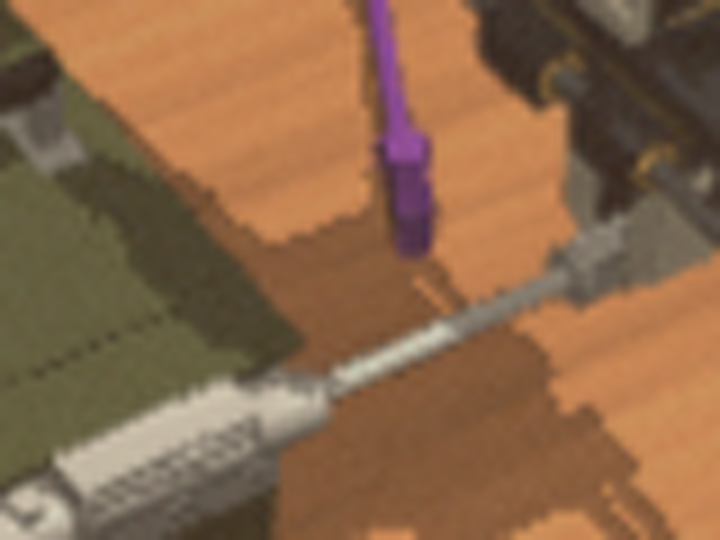

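Both views show the shank ending at the mouth face (scene crop (330,385)), so the nose is about 14 mm inside with no contact force. Continuing in gentle strokes.

```bash
python3 -m creep '[0,0.0001,-0.002,0,0, 0,0.0001,-0.002,0,0, 0,0.0001,-0.002,0,0]'; python3 -m creep '[0,0.0001,-0.002,0,0, 0,0,-0.002,0,0]';  python3 -m creep '[0,0.0001,-0.002,0,0, 0,0,-0.002,0,0]'
```

```text
time: 20.75
tool_pos: [0.5911, 0.1588, 0.105]
tool_rot: [3.091, -0.002, 1.604]
contact_force: [0.2, -0.0, -0.4]
opening: 0.0118
time: 21.0
tool_pos: [0.5912, 0.1545, 0.105]
tool_rot: [3.091, -0.002, 1.603]
contact_force: [0.7, 0.1, -0.5]
opening: 0.012
time: 21.25
tool_pos: [0.5914, 0.1502, 0.105]
tool_rot: [3.091, -0.002, 1.603]
contact_force: [0.1, -0.3, -1.8]
opening: 0.0117
```

```bash
python3 -m creep '[0,0.0001,-0.002,0,0, 0,0.0001,-0.002,0,0]'; python3 -m creep '[0,0.0001,-0.002,0,0, 0,0,-0.002,0,0]';  python3 -m creep '[0,0.0001,-0.002,0,0, 0,0,-0.002,0,0]'
```

```text
time: 21.5
tool_pos: [0.5916, 0.1459, 0.105]
tool_rot: [3.091, -0.002, 1.603]
contact_force: [-1.5, -0.3, -1.5]
opening: 0.012
time: 21.75
tool_pos: [0.5916, 0.1416, 0.105]
tool_rot: [3.091, -0.002, 1.603]
contact_force: [0.5, 0.0, -1.1]
opening: 0.0115
time: 22.0
tool_pos: [0.5918, 0.1374, 0.105]
tool_rot: [3.091, -0.002, 1.603]
contact_force: [0.6, 0.2, -0.6]
opening: 0.0117
```

```bash
python3 -m creep '[0,0.0001,-0.002,0,0, 0,0,-0.002,0,0, 0,0.0001,-0.002,0,0, 0,0,-0.002,0,0]'; python3 -m creep '[0,0.0001,-0.002,0,0, 0,0,-0.002,0,0, 0,0.0001,-0.002,0,0, 0,0,-0.002,0,0]';  python3 -m creep '[0,0.0001,-0.002,0,0, 0,0,-0.002,0,0, 0,0.0001,-0.002,0,0, 0,0,-0.002,0,0]'
```

```text
time: 22.5
tool_pos: [0.592, 0.1288, 0.105]
tool_rot: [3.091, -0.002, 1.603]
contact_force: [-0.1, 1.0, -1.6]
opening: 0.0119
time: 23.0
tool_pos: [0.5923, 0.1203, 0.105]
tool_rot: [3.091, -0.002, 1.603]
contact_force: [0.8, 0.3, -0.4]
opening: 0.0114
time: 23.5
tool_pos: [0.5925, 0.1117, 0.1051]
tool_rot: [3.09, -0.002, 1.603]
contact_force: [0.6, 0.7, -0.4]
opening: 0.0119
```

```bash
python3 -m creep '[0,0.0001,-0.002,0,0, 0,0,-0.002,0,0]'; python3 -m creep '[0,0.0001,-0.002,0,0, 0,0,-0.002,0,0]';  python3 -m creep '[0,0.0001,-0.002,0,0]'
```

```text
time: 23.75
tool_pos: [0.5926, 0.1074, 0.1051]
tool_rot: [3.09, -0.002, 1.603]
contact_force: [-0.6, -0.1, -0.2]
opening: 0.0117
time: 24.0
tool_pos: [0.5928, 0.1032, 0.1051]
tool_rot: [3.09, -0.002, 1.603]
contact_force: [0.5, -0.1, -1.1]
opening: 0.0118
time: 24.12
tool_pos: [0.5929, 0.101, 0.1051]
tool_rot: [3.09, -0.002, 1.603]
contact_force: [0.4, 0.2, -1.2]
opening: 0.0114
```

```bash
for k in 1; do python3 -m creep '[0,0,-0.0015,0,0]'; python3 -m creep '[0,0.0001,-0.0015,0,0]'; python3 -m creep '[0,0,-0.0015,0,0]'; python3 -m creep '[0,0.0001,-0.0015,0,0]'; python3 -m creep '[0,0,-0.0015,0,0]'; done | grep -v open
```

```text
time: 24.25
tool_pos: [0.5929, 0.0994, 0.1051]
tool_rot: [3.09, -0.002, 1.603]
contact_force: [0.6, 0.3, -0.9]
time: 24.38
tool_pos: [0.593, 0.0977, 0.1051]
tool_rot: [3.09, -0.002, 1.603]
contact_force: [0.7, 0.7, -0.5]
time: 24.5
tool_pos: [0.593, 0.0962, 0.1051]
tool_rot: [3.09, -0.002, 1.603]
contact_force: [-0.4, 0.5, -0.3]
time: 24.62
tool_pos: [0.5931, 0.0946, 0.1051]
tool_rot: [3.09, -0.002, 1.603]
contact_force: [0.3, 0.4, -1.5]
time: 24.75
tool_pos: [0.5931, 0.093, 0.1051]
tool_rot: [3.09, -0.002, 1.603]
contact_force: [0.5, -0.6, -1.1]
```

```bash
python3 -m creep '[0,0.0001,-0.0015,0,0, 0,0,-0.0015,0,0]'; python3 -m creep '[0,0.0001,-0.0015,0,0]'; python3 -m creep '[0,0,-0.0015,0,0]'
```

```text
time: 25.0
tool_pos: [0.5932, 0.0898, 0.1051]
tool_rot: [3.09, -0.002, 1.603]
contact_force: [0.5, 0.5, -1.1]
opening: 0.0119
time: 25.12
tool_pos: [0.5933, 0.0882, 0.1051]
tool_rot: [3.09, -0.002, 1.603]
contact_force: [0.7, -0.0, -1.1]
opening: 0.0118
time: 25.25
tool_pos: [0.5934, 0.0867, 0.1051]
tool_rot: [3.09, -0.002, 1.604]
contact_force: [0.6, -0.4, -0.8]
opening: 0.0116
```

```bash
(python3 -m creep '[0,0,-0.0015,0,0]' 40; python3 -m creep '[0,0.0001,-0.0015,0,0]'; python3 -m creep '[0,0,-0.0015,0,0]'; python3 -m creep '[0,0,-0.0015,0,0]') | grep -v open
```

```text
time: 25.38
tool_pos: [0.5934, 0.0852, 0.1051]
tool_rot: [3.09, -0.002, 1.604]
contact_force: [0.2, 1.1, -1.8]
time: 25.5
tool_pos: [0.5935, 0.0838, 0.105]
tool_rot: [3.09, -0.003, 1.604]
contact_force: [-0.1, 1.5, -2.1]
time: 25.62
tool_pos: [0.5934, 0.0827, 0.1049]
tool_rot: [3.09, -0.003, 1.604]
contact_force: [2.3, 4.4, -2.3]
time: 25.75
tool_pos: [0.5934, 0.0816, 0.1049]
tool_rot: [3.09, -0.004, 1.604]
contact_force: [1.5, 3.8, -2.5]
```

```bash
(python3 -m creep '[0,0,-0.0015,0,0]'; python3 -m creep '[0,0,-0.0015,0,0]') | grep -v open
```

```text
time: 25.88
tool_pos: [0.5935, 0.0807, 0.1049]
tool_rot: [3.09, -0.005, 1.604]
contact_force: [0.4, 7.1, -1.5]
time: 26.0
tool_pos: [0.5935, 0.0801, 0.105]
tool_rot: [3.089, -0.007, 1.604]
contact_force: [1.3, 7.6, -1.7]
```

```bash
(python3 -m creep '[0,0,-0.002,0,0]'; python3 -m creep '[0,0,-0.002,0,0]') | grep -v open
```

```text
time: 26.12
tool_pos: [0.5936, 0.0795, 0.1051]
tool_rot: [3.089, -0.009, 1.604]
contact_force: [0.4, 11.3, -0.8]
time: 26.25
tool_pos: [0.5936, 0.0791, 0.1052]
tool_rot: [3.088, -0.011, 1.604]
contact_force: [1.5, 9.7, -1.1]
```

```bash
(python3 -m creep '[0,0,-0.004,0,0]') | grep -v open
python3 - <<'E'
from h import *
s=read_camera("scene");crop(s,260,190,340,250,9,"pics/s30.png")
w=read_camera("wrist");cv2.imwrite("pics/w30.png",w["image"][:,:,::-1])
E
```

```text
time: 26.38
tool_pos: [0.5937, 0.0769, 0.1055]
tool_rot: [3.088, -0.014, 1.605]
contact_force: [0.9, 10.7, -1.3]
```

View pics/s30.png

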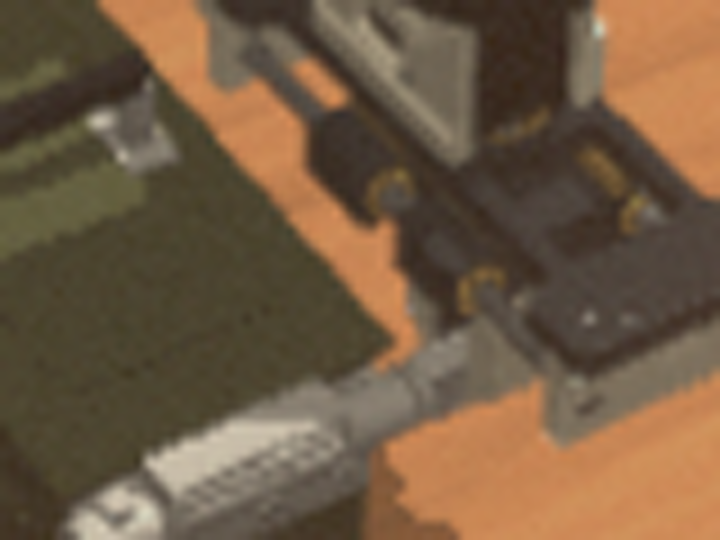

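View pics/w30.png

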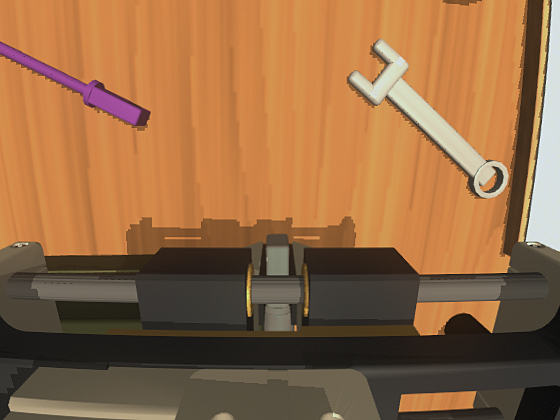

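```bash
(python3 -m creep '[0,0,-0.003,0,0]') | grep -v open
```

```text
time: 26.6
tool_pos: [0.5937, 0.0754, 0.1055]
tool_rot: [3.087, -0.016, 1.604]
contact_force: [2.2, 20.1, -2.0]
```

```bash
(python3 -m creep '[0,0,-0.002,0,0]') | grep -v open;  python3 - <<'E'
from h import *
s=read_camera("scene");crop(s,285,215,325,250,16,"pics/s31.png")
t=read_camera("top");crop(t,225,150,285,190,12,"pics/t31.png")
E
```

```text
time: 26.72
tool_pos: [0.5937, 0.0755, 0.1055]
tool_rot: [3.087, -0.02, 1.605]
contact_force: [2.3, 11.1, -3.7]
```

View pics/s31.png

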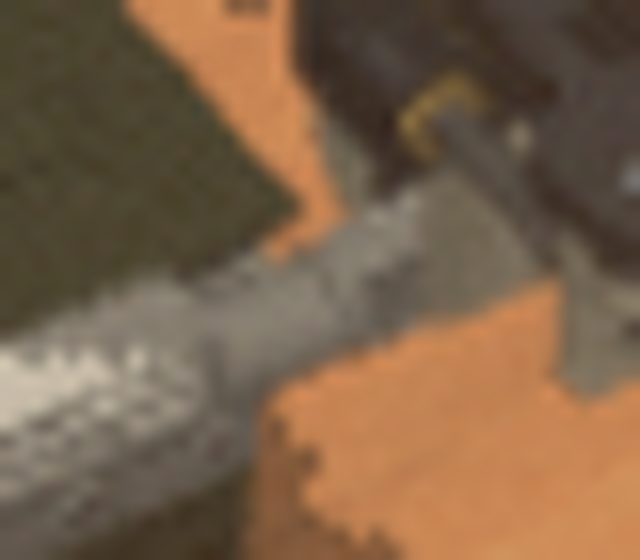

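View pics/t31.png

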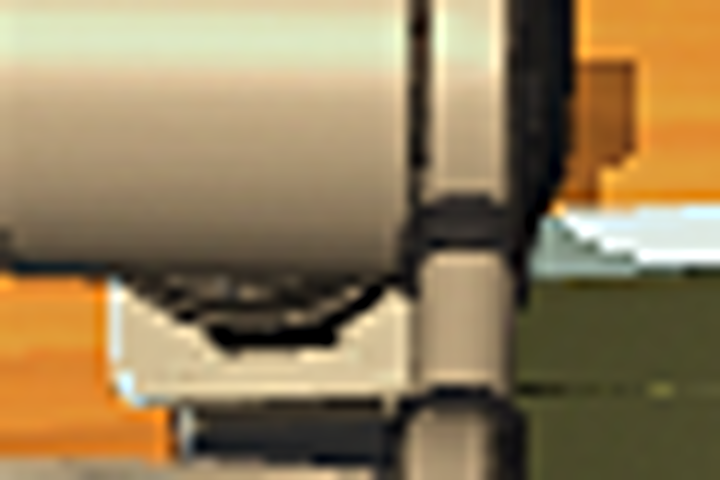

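```bash
python3 -m creep '[0.2,0,0,0,0, 0.4,0,0,0,0, 0.4,0,0,0,0, 0.4,0,0,0.03,0, 0.4,0,0,0.05,0, 0.4,0,-0.03,0.05,0, 0.4,0,-0.05,0.03,0, 0.4,0,-0.05,0,0, 0.4,0,0,0,0]' 20
python3 - <<'E'
from h import *
import pickle
w=read_camera("wrist"); pickle.dump(w,open("w32.pkl","wb")); cv2.imwrite("pics/w32.png",w["image"][:,:,::-1])
s=read_camera("scene");crop(s,250,200,330,260,9,"pics/s32.png")
E
```

```text
time: 27.95
tool_pos: [0.592, -0.0619, 0.2714]
tool_rot: [3.087, -0.012, 1.604]
contact_force: [-0.8, 1.0, -0.7]
opening: 0.0365
```

View pics/w32.png

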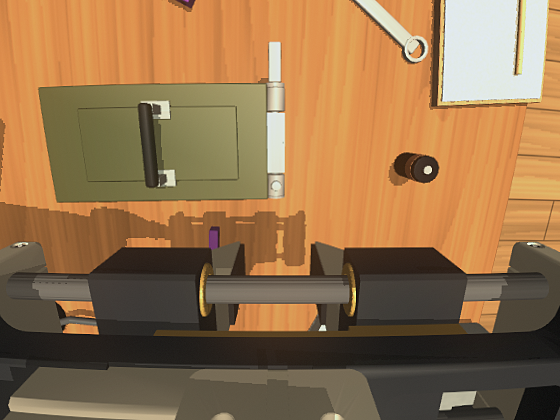

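View pics/s32.png

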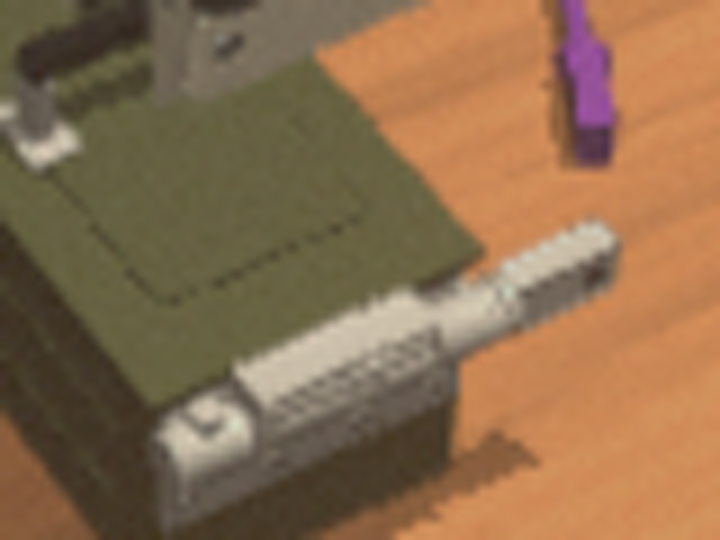

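Run:
```python
from h import *
import pickle
np.set_printoptions(precision=4,suppress=True)
w=pickle.load(open("w32.pkl","rb")); crop(w,245,30,305,210,4,"pics/w33.png")
s=read_camera("scene");crop(s,295,220,325,245,24,"pics/s33.png")
```

```text
(no output)
```

View pics/w33.png

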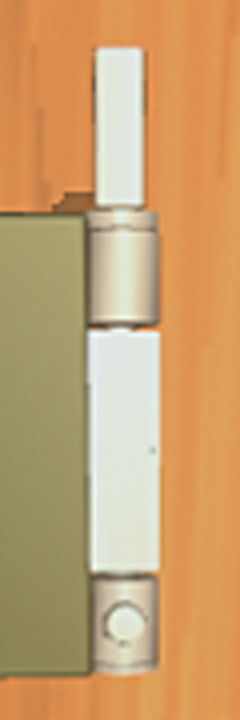

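View pics/s33.png

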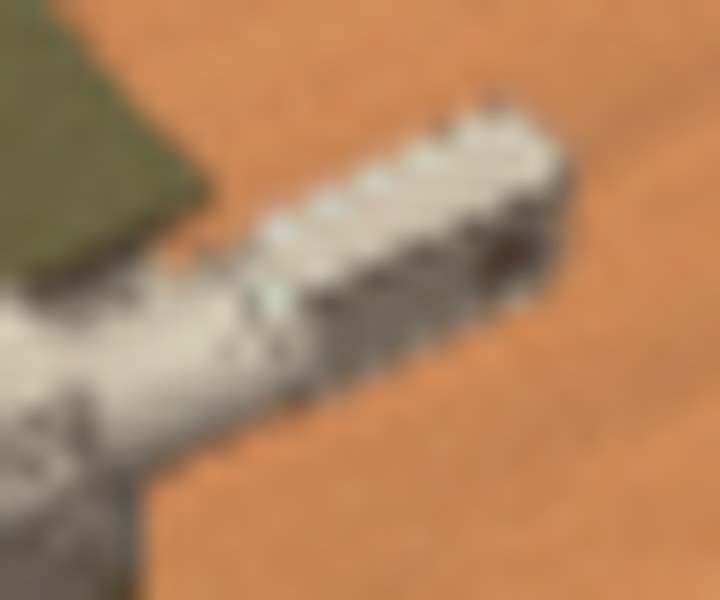

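Run:
```python
from h import *
import pickle
np.set_printoptions(precision=4,suppress=True)
w=pickle.load(open("w32.pkl","rb"))
g=cv2.cvtColor(w["image"],cv2.COLOR_RGB2GRAY).astype(int)
for c in (274,275,276): print(c,[(r,g[r,c]) for r in list(range(38,46))+list(range(78,92))])
for c in (269,280): print(c,[(r,g[r,c]) for r in range(78,94)])
f=lambda y:(275.3,(y+.5)/4-.5+30)
for n,y,z in [("head end",47,.095),("head front",206,.095),("disc back",210,.0945),("joint line",229,.0945),("knuckle inner",326,.0945),("cap end",672,.0945)]: print(n,onz(w,f(y),z))
```

```text
274 [(38, np.int64(165)), (39, np.int64(164)), (40, np.int64(161)), (41, np.int64(174)), (42, np.int64(221)), (43, np.int64(231)), (44, np.int64(228)), (45, np.int64(227)), (78, np.int64(227)), (79, np.int64(229)), (80, np.int64(232)), (81, np.int64(173)), (82, np.int64(195)), (83, np.int64(234)), (84, np.int64(231)), (85, np.int64(226)), (86, np.int64(184)), (87, np.int64(198)), (88, np.int64(227)), (89, np.int64(225)), (90, np.int64(224)), (91, np.int64(223))]
275 [(38, np.int64(165)), (39, np.int64(165)), (40, np.int64(161)), (41, np.int64(173)), (42, np.int64(220)), (43, np.int64(231)), (44, np.int64(228)), (45, np.int64(227)), (78, np.int64(227)), (79, np.int64(230)), (80, np.int64(231)), (81, np.int64(172)), (82, np.int64(195)), (83, np.int64(235)), (84, np.int64(231)), (85, np.int64(226)), (86, np.int64(186)), (87, np.int64(208)), (88, np.int64(231)), (89, np.int64(229)), (90, np.int64(228)), (91, np.int64(227))]
276 [(38, np.int64(166)), (39, np.int64(165)), (40, np.int64(163)), (41, np.int64(175)), (42, np.int64(220)), (43, np.int64(231)), (44, np.int64(228)), (45, np.int64(
[... 486 characters left out ...]
4(163)), (87, np.int64(108)), (88, np.int64(167)), (89, np.int64(164)), (90, np.int64(164)), (91, np.int64(166)), (92, np.int64(164)), (93, np.int64(166))]
280 [(78, np.int64(195)), (79, np.int64(197)), (80, np.int64(199)), (81, np.int64(140)), (82, np.int64(136)), (83, np.int64(198)), (84, np.int64(193)), (85, np.int64(193)), (86, np.int64(181)), (87, np.int64(163)), (88, np.int64(209)), (89, np.int64(204)), (90, np.int64(203)), (91, np.int64(203)), (92, np.int64(202)), (93, np.int64(200))]
head end [0.5953 0.091  0.095 ]
head front [0.5964 0.0557 0.095 ]
disc back [0.5964 0.0549 0.0945]
joint line [0.5966 0.0506 0.0945]
knuckle inner [0.5973 0.0282 0.0945]
cap end [ 0.6001 -0.058   0.0945]
```

The seam between disc and mouth (crop row 229) is a thin dark line: shoulder at or within about 1 mm of home. I'll confirm by feel, pushing the end of the head squarely with closed fingers.

```bash
python3 -m creep '[0.1,0,0.05,0,0, 0,0,0.05,0,0, 0,0,0.05,0,0, 0,0,0.035,0,0, 0,0,0.01,-0.03,0, 0,0,0,-0.03,0, 0,0,0,-0.03,0, 0,0,0,-0.03,0, 0,0,0,-0.015,0, 0,0,0,0,0, 0,0,0,0,0]'
```

```text
time: 29.48
tool_pos: [0.5862, 0.1584, 0.1301]
tool_rot: [3.092, -0.016, 1.627]
contact_force: [-0.1, 0.9, 0.4]
opening: 0.0004
```

```bash
python3 -m creep '[0,0.0035,0,-0.01,-0.011, 0,0.0035,0,-0.01,-0.012, 0,0,0,-0.008,0, 0,0,-0.015,0,0, 0,0,-0.015,0,0, 0,0,0,0,0]'
```

```text
time: 30.22
tool_pos: [0.5949, 0.1257, 0.1022]
tool_rot: [3.089, -0.016, 1.602]
contact_force: [0.1, -0.1, 0.1]
opening: 0.0009
```

```bash
python3 -m creep '[0,-0.0012,-0.007,-0.001,0, 0,0,-0.007,0,0, 0,0,-0.003,0,0, 0,0,0,0,0]'; (python3 -m creep '[0,0,-0.002,0,0]';python3 -m creep '[0,0,-0.002,0,0]')|grep -v open
```

```text
time: 30.72
tool_pos: [0.5938, 0.1072, 0.1019]
tool_rot: [3.088, -0.016, 1.601]
contact_force: [-0.3, 0.7, 0.6]
opening: 0.0
time: 30.85
tool_pos: [0.5938, 0.1054, 0.1019]
tool_rot: [3.087, -0.016, 1.602]
contact_force: [0.7, 0.0, 0.1]
time: 30.98
tool_pos: [0.5939, 0.1035, 0.1019]
tool_rot: [3.087, -0.016, 1.602]
contact_force: [0.3, -1.3, -0.0]
```

```bash
(python3 -m creep '[0,0,-0.0015,0,0]';python3 -m creep '[0,0,-0.0015,0,0]';python3 -m creep '[0,0,-0.0015,0,0]')|grep -v open
```

```text
time: 31.1
tool_pos: [0.5938, 0.102, 0.1019]
tool_rot: [3.087, -0.016, 1.602]
contact_force: [-0.4, -1.1, 0.8]
time: 31.22
tool_pos: [0.5938, 0.1007, 0.1019]
tool_rot: [3.087, -0.017, 1.602]
contact_force: [0.4, 5.3, 0.6]
time: 31.35
tool_pos: [0.5938, 0.1006, 0.1019]
tool_rot: [3.087, -0.019, 1.602]
contact_force: [-0.1, 9.7, -0.3]
```

```bash
(python3 -m creep '[0,0,-0.0025,0,0]';python3 -m creep '[0,0,-0.003,0,0]')|grep -v open
```

```text
time: 31.48
tool_pos: [0.5938, 0.1005, 0.102]
tool_rot: [3.087, -0.023, 1.602]
contact_force: [1.0, 13.8, -0.3]
time: 31.6
tool_pos: [0.5938, 0.1003, 0.102]
tool_rot: [3.086, -0.028, 1.602]
contact_force: [0.8, 14.6, -1.3]
```

The head stopped dead at 10–15 N, above the catch's 3–10 N, so the shoulder is home. Backing off for a last look.

```bash
python3 -m creep '[0,0,0.01,0,0, 0,0,0.02,0,0, 0,0,0,0.04,0, 0,0,0,0.05,0, 0,0,-0.04,0.05,0, 0,0,-0.05,0.03,0, 0,0,-0.05,0,0, 0,0,-0.04,0,0, 0,0,0,0,0, 0,0,0,0,0]'
python3 - <<'E'
from h import *
w=read_camera("wrist"); crop(w,60,20,380,240,2.4,"pics/w40.png")
g=cv2.cvtColor(w["image"],cv2.COLOR_RGB2GRAY); cv2.imwrite("pics/t40.png",read_camera("top")["image"][:,:,::-1])
crop(w,245,30,320,210,4,"pics/w41.png")
E
```

```text
time: 32.85
tool_pos: [0.5924, -0.0452, 0.277]
tool_rot: [3.086, -0.023, 1.607]
contact_force: [-0.3, 0.5, 0.0]
opening: 0.0005
```

View pics/w40.png

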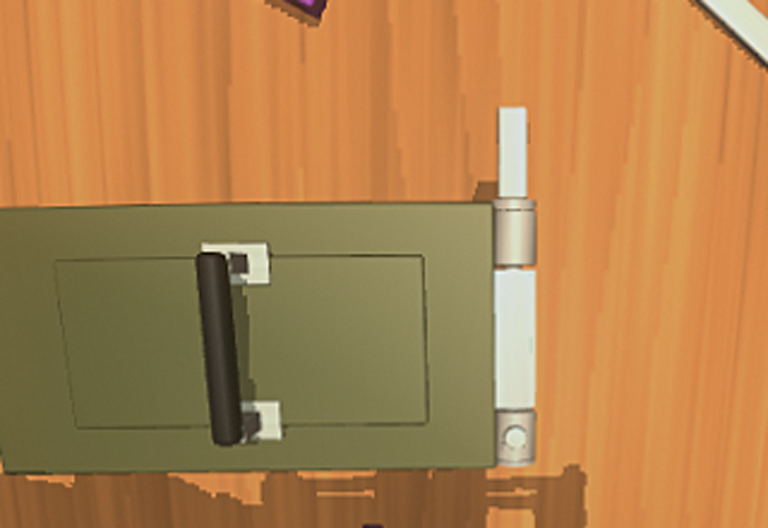

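View pics/t40.png

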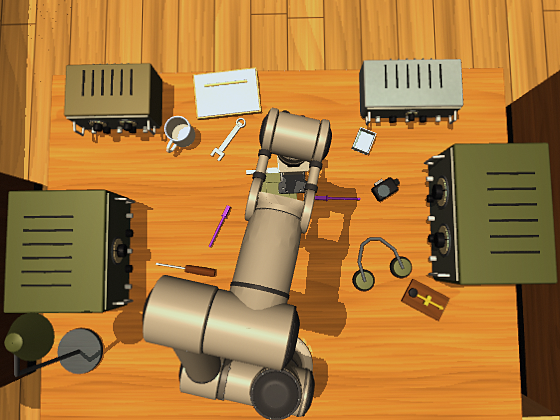

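View pics/w41.png

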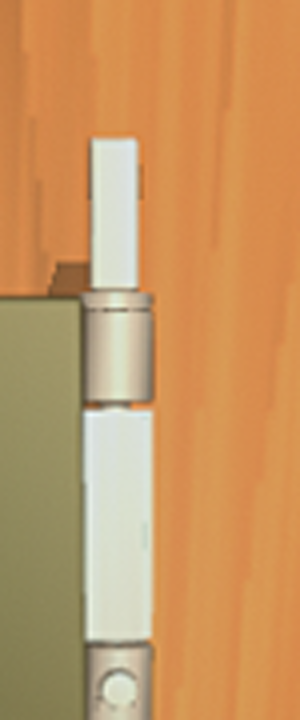

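The last views show the shoulder disc seated against the mouth (crop (118,300)) and the lid knuckle in line with the case's. The robot touches nothing, and the bystanders are where they started. Handing in.

```bash
python3 -c "
from cell import workorder; print(workorder.hand_in())"
```

```text
the job is handed in; nothing more can be done
None
```

The lid is back with its knuckle against the hinge leaf, the bare steel pin is through all three knuckles with its shoulder home, and the job is handed in at about 33 s.

- **Lid:** I slid it by its handle until it stopped on the leaf. The highest wrist force I read there was about 12.5 N along x. In the last wrist views its knuckle sits in line with the case's, roughly 1 mm off centre along the hinge.
- **Pin:** It went in without measurable force until the catch, which took about 4–11 N. At the end the force rose to 20 N and movement stopped.
- **Shoulder:** After letting go I pressed the end of the head with closed fingers. It did not move at 10–15 N, more than the catch alone takes. The last view shows the shoulder seated on the mouth with only a hairline seam.
- **Rest of the bench:** The last top view shows nothing else moved and the gripper clear.

**Checks that disagreed or were weak:**
- The lid's knuckle first looked 4–5 mm short of home in the wrist view. Triangulating with the scene camera put that edge at z≈0.097, above the case barrels, so I took it for a flat strap on top of the knuckle.
- The scene camera put the pin 1–2 mm too high before it went in, within that view's error. The pin met no force on the way in, so I kept the height the arm measured.
- The tool tilted by up to about 0.055 rad during the moves and could not be corrected with the row commands.

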